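Put the round cutter set back in its tin

TASK

Pack the three plain round cutters into their tin: stand them centred on the base, nested one inside the other, the smallest first and each larger one over it, then put the knobbed cover over them so that it sits fully down inside the base's rim. The flower, square and oval cutters belong to other sets; leave them, the shaker and the tub where they stand.

Things in the scene. Friction and masses are not known exactly. Their poses are not given: they have to be found in the camera images.
- cutter_small: Smallest of the three plain round cutters: a bare steel ring, 28 mm outside diameter, 25 mm inside, 40 mm high, open at top and bottom, standing upright. Wall 1.6 mm, stiff; grasp it across its outside from above. Origin at the centre of its lower edge, z up.
- cutter_medium: Middle of the three plain round cutters: a bare steel ring, 47 mm outside diameter, 44 mm inside, 40 mm high, open at top and bottom, standing upright. Wall 1.6 mm, stiff; grasp it across its outside from above. Origin at the centre of its lower edge, z up. Nested round the smallest, it leaves a gap of 8 mm all round: too narrow for fingers.
- cutter_large: Largest of the three plain round cutters: a bare steel ring, 66 mm outside diameter, 63 mm inside, 40 mm high, open at top and bottom, standing upright. Wall 1.6 mm, stiff; grasp it across its outside from above. Origin at the centre of its lower edge, z up. Nested round the middle one, it leaves a gap of 8 mm all round.
- tin_base: Base of the cutter tin: a shallow round bright-metal dish, 109 mm across the rim, floor 3 mm thick and 99 mm across, flared rim 8 mm high; loose, about 0.3 kg. Origin at the centre of its underside, so its floor is 3 mm above its origin. Like the cutters and the cover it stands on a dark baking mat, 2 mm thick.
- tin_cover: Cover of the tin: upside-down round bright-metal can, black knob on top, standing on its open edge. 86 mm outside diameter, 82 mm inside, 48 mm high, 45 mm inside; knob 22 mm across from 58 to 70 mm above the lower edge, narrower neck below. Origin at the centre of the lower edge, z up. Fits over the nested cutters and inside the base rim with 6 mm of play all round.
- cutter_flower: Steel flower cutter with six lobes, 62 mm across, 40 mm high, open. Belongs to another set: leave it where it stands. Origin at the centre of its underside.
- cutter_square: Steel square cutter with rounded corners, 44 mm wide, 40 mm high, open. Belongs to another set: leave it where it stands. Origin at the centre of its underside.
- cutter_oval: Steel oval cutter, 64 by 38 mm, 40 mm high, open. Belongs to another set: leave it where it stands. Origin at the centre of its underside.
- shaker: Steel sugar shaker with a perforated lid, 64 mm diameter, 73 mm high. Bystander. Origin at the centre of its underside.
- tub: Small white tub with a blue snap lid, 74 mm diameter, 58 mm high. Bystander. Origin at the centre of its underside.

How it is judged:
By the outcome, as a careful person would: the job done as asked, in the order asked, and still so for the second after the job is handed in, with the robot touching nothing.
It also fails if it takes over 88 s, if anything falls off the work surface, if the arm or the gripper's body presses on something with over 40 N, if the wrist force passes 120 N, or if a joint passes its speed limit or range.

ROBOT

A 6-joint arm with a two-finger parallel gripper is mounted at the origin on a cart in front of the work surface, level with it; the furniture and walls round the work are solid. World frame = base frame: x ahead of the robot, y to its left, z up, the work surface at z = 0. Lengths are in m, angles in rad, forces in N, time in s.
With the tool pointing down it reaches from about 0.25 to 0.725 m from the base axis. Payload 4 kg.
Tool frame: the origin (TCP) lies midway between the tips of the shut fingers; the grasp point (between the pads) lies 19 mm behind it; z points along the fingers, y is the line along which they close (so a half turn about z gives the same grasp; the last joint's range is limited). The gripper opens to 85 mm and grips with 20 to 120 N. Pads are 22 mm wide; open, the fingers measure 114 mm over their backs; the gripper's body (76 mm by 85 mm) begins 54 mm behind the grasp point. The pads swing forward as they close: fully open they stand 13 mm farther back than shut.
Start: joints at [1.248, 0.241, 0.005, 1.335, 0, 1.571], TCP at [0.159, 0.474, 0.206] pointing down, gripper open.
Joint ranges: [-2.72, 2.72], [-1.05, 1.87], [-1.09, 1.28], [-1.99, 2.15], [-1.42, 1.44], [-3.14, 3.14]. Speed limits (rad/s): [2.79, 2.79, 3.14, 3.14, 3.14, 3.14].

INTERFACE

Orientations are given as a unit quaternion [x, y, z, w].
In Python, from workcell import bot gives the robot as it stands.
- The arm moves only by the tool move_arm, never from a script. Its argument "motion" is a list of rows, each an object of numbers: "x", "y", "z": the shift along the tool's x, y, z in cm; "yaw": the turn about the tool's z in degrees. A call has 1 to 20 rows; each row is the pose to reach, as a shift and turn from the pose commanded when the call began, along the tool's axes at that moment; what a row does not reach only later rows make up. A row lasts 1/8 s, in which the tool goes at most 62.5 mm and 10.7 degrees, less where a joint would pass 70% of its speed; a pose out of reach is approached as far as the arm can. A call with a gripper value outside its range is refused whole. "gripper" is the opening, from -1 (shut) to 1 (fully open), set as the call begins (left out, the last holds). The fingers move at their own pace and stop on an object; the grip force is fixed at half the most. Time passes only in rows, so rows that repeat a pose let the fingers close. It gives the time, the measured TCP pose, the force, the opening and the grip force at its end, in the units of the state.
- bot.get_obs(): the state, without advancing time (a new reading comes with each control period).
- bot.camera(name): name is "scene" or "side" or "wrist"; returns the picture (420x560x3 uint8, blue, green, red); there is no depth.
- bot.camera_model(name): a dict with "K" (3x3 intrinsics, pixels), "world_from_camera" (4x4, takes a point from camera to world coordinates). Camera axes: x right, y down, z forward; pixel columns grow to the right and rows downward; lengths in m; the calibration is good to about 2 mm. A picture is of the moment at which its call begins: read the wrist's pose just before it. camera_model takes no time and is no camera call; for the wrist camera it gives the pose at the moment of the call.
- bot.job_done(): hands the job in; it is judged then, once.
Trained networks look in the newest picture that a camera, given by its name, has taken for a name from the list of things; names that differ only in an ending like _2 or _b are one class to them, and where a whole thing is asked for, a point or a joint stands for the part that bears it (a point fixed in the world has none). Each returns a list of dicts, best first, with "score" (0 to 1); they miss things now and then, are a little off and sometimes report something else, mostly with a low value. They report only what shows in the picture. A call takes as long as a camera call.
- bot.cut_out(camera, name): "mask" (420x560 bool, what is visible of it) and "centre" ([row, column] in pixels, amid what is visible of it).
The state is a dict: "clock": time; "joint_pos": joint angles; "joint_vel": joint speeds; "tau": joint torques, N m; "eef_pos": TCP position; "tool_rot": TCP orientation; "ft_force": force on the tool from outside, world axes, zero at the start; "ft_torque": the same for the moment, N m; "grip_width": finger opening in m; "grasp_force": force on a finger pad.
Only numpy, scipy, OpenCV 4.12 (cv2) and the standard library are available. Lean on these libraries where they do the work, as an engineer would, in place of code of your own. Each camera call takes 0.05 s, during which the arm holds its last target. There are 200 camera calls.

## Working session

There is one attempt and no reset: what is moved stays moved. The work goes in short steps, Python scripts to look and compute and a tool call to move; the robot and the scene stay as the last step left them, time stands still between calls to the robot, and variables do not carry over. Pictures are saved under pics/ and viewed, at most 14 in all, crops included, and the job is handed in when it is done.

Besides the shell and the picture viewer there is one more tool, called after "Emit:" as a command line: name --argument value ..., lists and objects as JSON in quotes. move_arm: Moves the arm, as the interface text tells. Its arguments: {"type":"object","properties":{"motion":{"type":"array"},"gripper":{"type":"number"}},"required":["motion"]}

```bash
mkdir -p pics; ls; cat > h.py <<'E'
from workcell import bot
import numpy as np, cv2
def ray(cam,px):
    m=bot.camera_model(cam);K=np.array(m["K"]);T=np.array(m["world_from_camera"])
    d=T[:3,:3]@np.linalg.inv(K)@np.array([px[0],px[1],1.]);return T[:3,3],d
def at(cam,px,z):
    o,d=ray(cam,px);return o+d*(z-o[2])/d[2]
def proj(cam,P):
    m=bot.camera_model(cam);K=np.array(m["K"]);T=np.linalg.inv(np.array(m["world_from_camera"]))
    p=(T[:3,:3]@np.atleast_2d(P).T).T+T[:3,3];q=(K@p.T).T;return q[:,:2]/q[:,2:]
E
python3 - <<'E'
from h import *
o=bot.get_obs();print({k:np.round(v,3) for k,v in o.items()})
for c in ["scene","side","wrist"]:
    cv2.imwrite(f"pics/{c}0.png",bot.camera(c)); m=bot.camera_model(c);print(c,np.round(m["K"],1).tolist(),np.round(m["world_from_camera"],3).tolist())
for n in "cutter_small cutter_medium cutter_large tin_base tin_cover cutter_flower cutter_square cutter_oval shaker tub".split():
    for c in ["scene","side"]:
        for r in bot.cut_out(c,n)[:3]:
            ys,xs=np.nonzero(r["mask"]);print(n,c,round(r["score"],2),np.round(r["centre"]),xs.min(),xs.max(),ys.min(),ys.max(),at(c,r["centre"][::-1],.022).round(3))
E
```

```text
pics
{'clock': np.float64(0.0), 'joint_pos': array([1.248, 0.241, 0.004, 1.335, 0.   , 1.571]), 'joint_vel': array([-0.   , -0.001, -0.   ,  0.001,  0.001,  0.002]), 'tau': array([ 0.0000e+00, -3.7232e+01,  2.5241e+01,  1.7000e-02, -0.0000e+00,
       -0.0000e+00]), 'eef_pos': array([0.158, 0.474, 0.205]), 'tool_rot': array([ 0.161,  0.987, -0.001, -0.   ]), 'ft_force': array([ 0.928,  0.102, -0.33 ]), 'ft_torque': array([-0.046,  0.023, -0.052]), 'grasp_force': np.float64(0.0), 'grip_width': np.float64(0.085)}
scene [[390.0, 0.0, 283.2], [0.0, 390.0, 214.7], [0.0, 0.0, 1.0]] [[0.523, -0.553, 0.649, -0.072], [-0.853, -0.343, 0.394, -0.159], [0.005, -0.759, -0.651, 0.697], [0.0, 0.0, 0.0, 1.0]]
side [[408.7, 0.0, 276.6], [0.0, 408.7, 207.6], [0.0, 0.0, 1.0]] [[0.999, 0.018, -0.047, 0.635], [0.05, -0.445, 0.894, -0.609], [-0.005, -0.895, -0.446, 0.497], [0.0, 0.0, 0.0, 1.0]]
wrist [[291.8, 0.0, 278.5], [0.0, 291.8, 211.7], [0.0, 0.0, 1.0]] [[0.317, 0.903, 0.289, 0.085], [0.948, -0.301, -0.099, 0.499], [-0.002, 0.305, -0.952, 0.373], [0.0, 0.0, 0.0, 1.0]]
cutter_small scene 0.44 [241. 3
[... 739 characters left out ...]
4   0.022]
cutter_flower scene 0.94 [198. 236.] 222 244 187 209 [0.594 0.402 0.022]
cutter_flower side 0.79 [201. 278.] 266 288 187 209 [0.587 0.385 0.022]
cutter_square scene 0.74 [277. 302.] 286 310 263 293 [0.439 0.102 0.022]
cutter_square side 0.75 [257. 198.] 184 211 241 270 [0.432 0.106 0.022]
cutter_oval scene 0.87 [252. 383.] 372 396 243 270 [ 0.611 -0.025  0.022]
cutter_oval side 0.93 [301. 272.] 254 290 285 318 [ 0.596 -0.03   0.022]
shaker scene 0.74 [182. 299.] 290 311 166 199 [0.752 0.288 0.022]
tub scene 0.84 [194. 179.] 169 196 180 210 [0.523 0.547 0.022]
tub side 0.76 [176. 257.] 244 267 165 190 [0.514 0.564 0.022]
tub side 0.29 [198. 220.] 203 234 181 212 [0.427 0.397 0.022]
```

View pics/scene0.png

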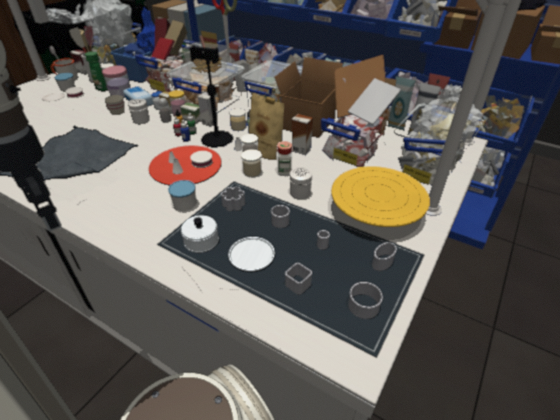

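View pics/side0.png

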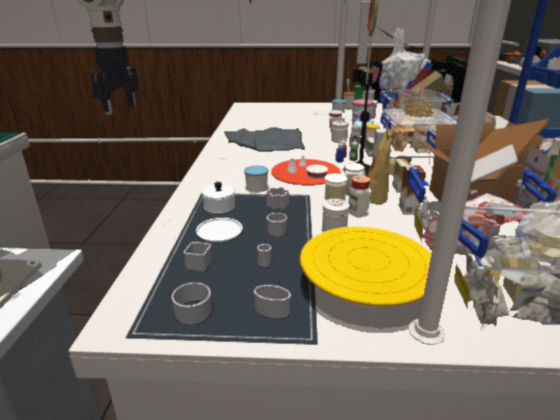

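The scene view shows small at about (322,239), medium (280,215), large (365,299), the base (251,253) and the cover (199,232). The side view agrees. I'll move above the mat with the tool axes aligned to the world, then measure with the wrist camera.

Emit:
move_arm --motion '[{"x":-5,"y":-2,"yaw":-9},{"x":-10,"y":-4,"yaw":-18},{"x":-15,"y":-6,"yaw":-18.6},{"x":-20,"y":-9,"yaw":-18.6},{"x":-25,"y":-12,"yaw":-18.6},{"x":-30,"y":-15,"yaw":-18.6},{"x":-35,"y":-17,"yaw":-18.6},{"x":-35,"y":-17,"yaw":-18.6},{"x":-35,"y":-17,"yaw":-18.6},{"x":-35,"y":-17,"yaw":-18.6}]'

```text
invalid input at $.motion[0]: expected keys x, y, z, yaw
```

```bash
cat >> h.py <<'E'
from scipy.optimize import least_squares
DIM={"cutter_small":(.014,.042),"cutter_medium":(.0235,.042),"cutter_large":(.033,.042),"tin_base":(.0545,.010),"tin_cover":(.043,.050)}
def sil(cam,xy,rz):
    "silhouette bbox of an upright cylinder"
    r,h=rz;t=np.linspace(0,2*np.pi,90)
    P=np.vstack([np.c_[xy[0]+r*np.cos(t),xy[1]+r*np.sin(t),np.full(90,z)] for z in (.002,h)])
    return proj(cam,P)
def fit(obs,rz,x0):
    "obs: list of (cam,mask): match hulls by min/max in 8 directions"
    D=np.array([[np.cos(a),np.sin(a)] for a in np.arange(8)*np.pi/4])
    data=[]
    for c,m in obs:
        ys,xs=np.nonzero(m);data.append((c,(np.c_[xs,ys]@D.T).max(0)))
    f=lambda p:np.concatenate([(sil(c,p,rz)@D.T).max(0)-q for c,q in data])
    s=least_squares(f,x0,loss="soft_l1",f_scale=1.);return s.x,np.sqrt(np.mean(s.fun**2))
E
python3 - <<'E'
from h import *
o=bot.get_obs();print(o["clock"],o["eef_pos"].round(4),o["tool_rot"].round(3),o["joint_pos"].round(2))
for c in ["scene","side","wrist"]: cv2.imwrite(f"pics/{c}1.png",bot.camera(c))
x0={"cutter_small":(.565,.12),"cutter_medium":(.588,.265),"cutter_large":(.465,-.045),"tin_base":(.455,.23),"tin_cover":(.43,.4)}
for n in DIM:
    O=[]
    for c in ["wrist","scene","side"]:
        for r in bot.cut_out(c,n)[:3]:
            ys,xs=np.nonzero(r["mask"]);
            rz=DIM[n]
            p,e=fit([(c,r["mask"])],rz,x0[n]);print(n,c,round(r["score"],2),np.round(r["centre"]),(xs.min(),xs.max(),ys.min(),ys.max()),p.round(4),"rms",e.round(2))
E
```

```text
1.15 [0.1586 0.4742 0.2055] [0.161 0.987 0.    0.   ] [ 1.25  0.24  0.01  1.34 -0.    1.57]
cutter_small scene 0.64 [239. 324.] (np.int64(317), np.int64(328), np.int64(230), np.int64(248)) [0.5731 0.1179] rms 0.77
cutter_small side 0.82 [258. 264.] (np.int64(257), np.int64(271), np.int64(244), np.int64(267)) [0.5703 0.1178] rms 0.33
cutter_medium scene 0.73 [217. 278.] (np.int64(272), np.int64(289), np.int64(205), np.int64(227)) [0.5933 0.2538] rms 0.47
cutter_medium side 0.78 [224. 275.] (np.int64(267), np.int64(286), np.int64(213), np.int64(235)) [0.5898 0.2555] rms 0.78
cutter_large scene 0.77 [306. 366.] (np.int64(349), np.int64(382), np.int64(283), np.int64(318)) [ 0.4561 -0.0425] rms 0.86
cutter_large side 0.81 [305. 191.] (np.int64(172), np.int64(211), np.int64(283), np.int64(323)) [ 0.454  -0.0411] rms 0.74
tin_base wrist 0.51 [371. 205.] (np.int64(197), np.int64(215), np.int64(364), np.int64(373)) [0.4571 0.2575] rms 29.19
tin_base scene 0.76 [249. 254.] (np.int64(229), np.int64(274), np.int64(237), np.int64(270)) [0.4561 0.2505] rms 0.85
tin_base side 0.96 [230. 219.] (np.int64(196), np.int64(241), np.int64(219), np.int64(241)) [0.4481 0.2555] rms 0.99
tin_cover wrist 0.93 [347. 279.] (np.int64(253), np.int64(308), np.int64(333), np.int64(362)) [0.4212 0.3909] rms 17.87
tin_cover scene 0.78 [232. 201.] (np.int64(182), np.int64(218), np.int64(215), np.int64(251)) [0.4269 0.3876] rms 0.72
tin_cover scene 0.51 [275. 302.] (np.int64(285), np.int64(311), np.int64(263), np.int64(293)) [0.4455 0.1162] rms 8.44
tin_cover side 0.77 [200. 221.] (np.int64(203), np.int64(235), np.int64(182), np.int64(212)) [0.4258 0.3968] rms 1.08
```

View pics/wrist1.png

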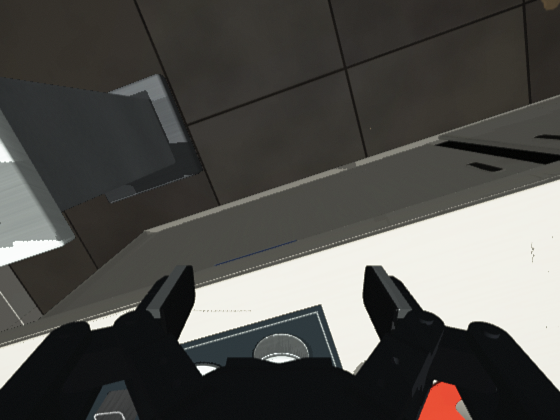

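The move was refused because every row needs all four keys. In the wrist picture the gripper hides what lies ahead, and the cover shows at about (279,347). I'll redo the move to beyond the rings.

Emit:
move_arm --motion '[{"x":-5,"y":-1.5,"z":-0.5,"yaw":-9},{"x":-10,"y":-3,"z":-1,"yaw":-18},{"x":-15.5,"y":-4.5,"z":-1.5,"yaw":-18.6},{"x":-21,"y":-6,"z":-2,"yaw":-18.6},{"x":-26.5,"y":-7.5,"z":-2.5,"yaw":-18.6},{"x":-32,"y":-9.3,"z":-3,"yaw":-18.6},{"x":-37.5,"y":-11,"z":-3.5,"yaw":-18.6},{"x":-43,"y":-12.6,"z":-4,"yaw":-18.6},{"x":-48.5,"y":-14.2,"z":-4.5,"yaw":-18.6},{"x":-53.8,"y":-15.7,"z":-5,"yaw":-18.6},{"x":-53.8,"y":-15.7,"z":-5,"yaw":-18.6},{"x":-53.8,"y":-15.7,"z":-5,"yaw":-18.6},{"x":-53.8,"y":-15.7,"z":-5,"yaw":-18.6}]'

```text
clock: 3.68
eef_pos: [0.618, 0.1557, 0.2559]
tool_rot: [-0.002, 1.0, 0.0, -0.0]
ft_force: [0.3, 0.3, -0.8]
grip_width: 0.0854
grasp_force: 0.0
```

```bash
cat > m.py <<'E'
from h import *
import sys
x0={"cutter_small":(.571,.118),"cutter_medium":(.591,.255),"cutter_large":(.455,-.042),"tin_base":(.453,.252),"tin_cover":(.4265,.391)}
if __name__=="__main__":
    o=bot.get_obs();print(o["clock"].round(2),o["eef_pos"].round(4),o["tool_rot"].round(3))
    im=bot.camera("wrist");cv2.imwrite(f"pics/{sys.argv[1]}.png",im)
    for n in sys.argv[2:] or DIM:
        for r in bot.cut_out("wrist",n)[:3]:
            ys,xs=np.nonzero(r["mask"]);p,e=fit([("wrist",r["mask"])],DIM[n],x0[n])
            print(n,round(r["score"],2),np.round(r["centre"]),xs.min(),xs.max(),ys.min(),ys.max(),p.round(4),"rms",e.round(2))
E
python3 m.py wrist2
```

```text
Traceback (most recent call last):
  File "m.py", line 5, in <module>
    o=bot.get_obs();print(o["clock"].round(2),o["eef_pos"].round(4),o["tool_rot"].round(3))
                          ^^^^^^^^^^^^^^^^
AttributeError: 'float' object has no attribute 'round'
```

```bash
sed -i 's/o\["clock"\].round(2)/round(float(o["clock"]),2)/' m.py
python3 m.py wrist2
```

```text
3.67 [0.618  0.1557 0.2559] [-0.002  1.     0.    -0.   ]
cutter_small 0.53 [139. 243.] 238 261 131 153 [0.571  0.1177] rms 0.46
cutter_medium 0.96 [156. 365.] 332 372 139 176 [0.5911 0.2552] rms 0.69
cutter_medium 0.73 [252. 354.] 334 387 227 285 [0.7391 0.2852] rms 8.52
cutter_medium 0.52 [104. 545.] 528 559 73 125 [0.5226 0.5002] rms 10.14
cutter_large 0.97 [ 42. 103.] 79 151 7 75 [ 0.4552 -0.0416] rms 0.5
tin_cover 0.93 [ 27. 472.] 429 529 0 62 [0.4292 0.3867] rms 13.14
```

View pics/wrist2.png

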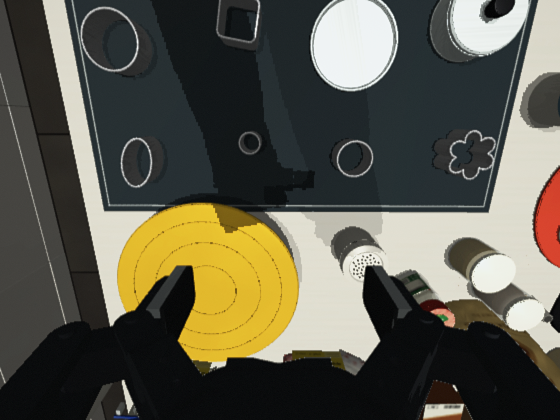

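The view is clear and the fits agree to about 1 mm: small at (0.571,0.118), medium (0.591,0.255), large (0.455,-0.042). The base shows at about (354,43) px. Now I'll grasp the small one.

Emit:
move_arm --motion '[{"x":2.4,"y":-1.9,"z":3,"yaw":0},{"x":4.7,"y":-3.8,"z":8,"yaw":0},{"x":4.7,"y":-3.8,"z":13,"yaw":0},{"x":4.7,"y":-3.8,"z":18,"yaw":0},{"x":4.7,"y":-3.8,"z":21,"yaw":0},{"x":4.7,"y":-3.8,"z":23,"yaw":0},{"x":4.7,"y":-3.8,"z":24,"yaw":0},{"x":4.7,"y":-3.8,"z":24,"yaw":0},{"x":4.7,"y":-3.8,"z":24,"yaw":0}]' --gripper 1

```text
clock: 5.1
eef_pos: [0.5731, 0.1168, 0.0167]
tool_rot: [-0.001, 1.0, 0.0, 0.001]
ft_force: [0.4, 0.1, 0.4]
grip_width: 0.0851
grasp_force: 0.0
```

```bash
python3 - <<'E'
from h import *
im=cv2.imread("pics/wrist2.png")
# base from scene+side joint fit
O=[]
for c in("scene","side"):
    bot.camera(c);r=bot.cut_out(c,"tin_base")
    if r:O.append((c,r[0]["mask"]));print(c,r[0]["score"])
print(fit(O,DIM["tin_base"],(.453,.252)))
m=(im.min(2)>200).astype(np.uint8);n,l,s,ce=cv2.connectedComponentsWithStats(m);k=l[50,350];print(s[k],ce[k])
cn,_=cv2.findContours((l==k).astype(np.uint8),0,1);print(cv2.fitEllipse(max(cn,key=len)))
print(bot.get_obs()["eef_pos"])
E
```

```text
scene 0.72
side 0.76
(array([0.45207981, 0.2502853 ]), np.float64(1.4540652080133676))
[ 312    0   81   91 5567] [352.55846955  43.05370936]
((352.3582458496094, 43.42378234863281), (77.42144012451172, 90.66934967041016), 20.146860122680664)
[0.57277293 0.11667498 0.01642097]
```

Emit:
move_arm --motion '[{"x":0.2,"y":0.1,"z":0.1,"yaw":0},{"x":0.2,"y":0.1,"z":0.1,"yaw":0},{"x":0.2,"y":0.1,"z":0.1,"yaw":0},{"x":0.2,"y":0.1,"z":0.1,"yaw":0},{"x":0.2,"y":0.1,"z":0.1,"yaw":0},{"x":0.2,"y":0.1,"z":0.1,"yaw":0},{"x":0.2,"y":0.1,"z":0.1,"yaw":0},{"x":0.2,"y":0.1,"z":0.1,"yaw":0}]' --gripper -1

```text
clock: 6.3
eef_pos: [0.5698, 0.1174, 0.0141]
tool_rot: [-0.001, 1.0, -0.0, -0.0]
ft_force: [0.7, 0.3, 0.2]
grip_width: 0.0009
grasp_force: 53.4
```

```bash
python3 - <<'E'
from h import *
a=bot.camera("wrist");b=bot.camera("side")
cv2.imwrite("pics/a3.png",np.hstack([cv2.resize(a[200:,150:410],None,fx=1.5,fy=1.5),cv2.resize(b[200:310,210:320],(330,330))]) )
E
```

```text
(no output)
```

View pics/a3.png

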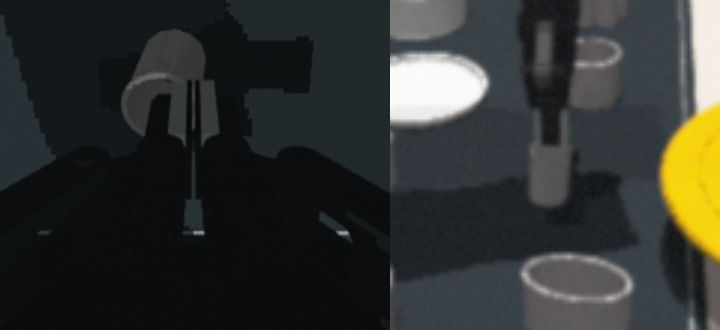

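The ring stands beside or around the shut fingers instead of between the pads, and the picture is too dark to tell which. I'll brighten it.

```bash
python3 - <<'E'
from h import *
g=lambda i:(255*(i/255.)**.45).astype(np.uint8)
a=bot.camera("wrist");b=bot.camera("side");c=bot.camera("scene")
z=lambda i,s:cv2.resize(i,s,interpolation=cv2.INTER_CUBIC)
cv2.imwrite("pics/a4.png",g(np.hstack([z(a[200:350,200:350],(400,400)),z(b[225:275,240:290],(200,200)) if 0 else z(b[215:275,235:295],(200,400)[::-1] if 0 else (400,400))])))
for c in("wrist","side","scene"):
  for r in bot.cut_out(c,"cutter_small")[:1]:
    print(c,r["score"],fit([(c,r["mask"])],DIM["cutter_small"],(.571,.118)))
E
```

```text
wrist 0.71 (array([0.56897328, 0.10574789]), np.float64(3.559934237632574))
side 0.55 (array([0.73069277, 0.28207473]), np.float64(8.771046931843564))
scene 0.76 (array([0.57218354, 0.10664921]), np.float64(1.2993464330420839))
```

View pics/a4.png

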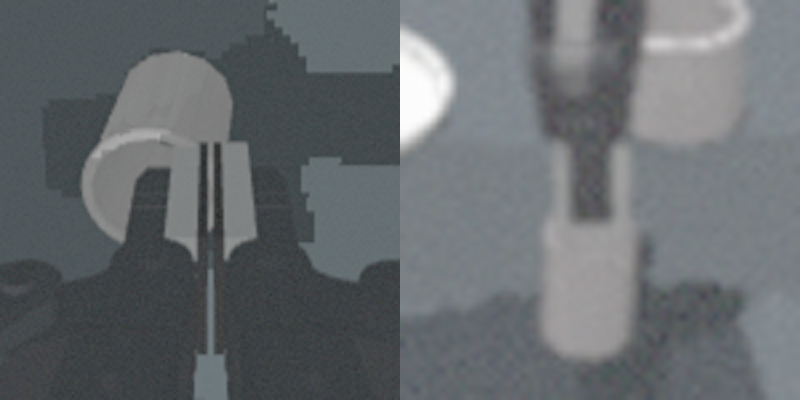

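The ring is caught by its +y wall: one finger is inside and its centre is now at about y=0.106. I'll open slightly, lift straight out and regrasp from a narrower pre-opening.

Emit:
move_arm --motion '[{"x":0,"y":0,"z":0,"yaw":0},{"x":0,"y":0,"z":0,"yaw":0},{"x":0,"y":0,"z":0,"yaw":0},{"x":0,"y":0,"z":-1,"yaw":0},{"x":0,"y":0,"z":-3,"yaw":0},{"x":0,"y":0,"z":-6,"yaw":0},{"x":0,"y":0,"z":-10,"yaw":0},{"x":0,"y":0,"z":-10,"yaw":0}]' --gripper -0.85

```text
clock: 7.7
eef_pos: [0.5733, 0.1182, 0.1194]
tool_rot: [-0.001, 1.0, 0.001, 0.004]
ft_force: [0.4, 0.7, -0.4]
grip_width: 0.0068
grasp_force: 13.1
```

```bash
python3 m.py w5 cutter_small; python3 - <<'E'
from h import *
for c in("side","scene"):
  bot.camera(c)
  for r in bot.cut_out(c,"cutter_small")[:1]:
    print(c,r["score"],fit([(c,r["mask"])],DIM["cutter_small"],(.571,.106)))
E
```

```text
7.7 [0.5733 0.1182 0.1194] [-0.001  1.     0.001  0.004]
cutter_small 0.57 [247. 260.] 229 285 220 289 [0.6302 0.0882] rms 15.85
side 0.52 (array([0.55068752, 0.29747103]), np.float64(1.0355706427759817))
scene 0.49 (array([0.68337749, 0.15058114]), np.float64(1.0075562782484897))
```

View pics/w5.png

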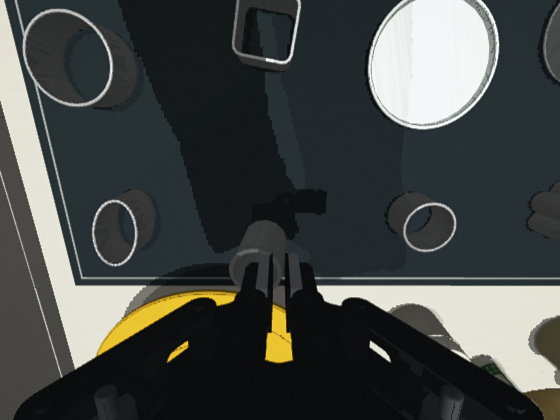

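The ring came up with the finger (6.8 mm opening, 13 N). I'll set it back down, open until the inner finger is central in the ring, and lift again.

Emit:
move_arm --motion '[{"x":0,"y":0,"z":4,"yaw":0},{"x":0,"y":0,"z":8,"yaw":0},{"x":0,"y":0,"z":9.5,"yaw":0},{"x":0,"y":0,"z":10,"yaw":0},{"x":0,"y":0,"z":10,"yaw":0},{"x":0,"y":0,"z":10,"yaw":0},{"x":0,"y":0,"z":10,"yaw":0}]'

```text
clock: 8.88
eef_pos: [0.571, 0.1177, 0.0157]
tool_rot: [-0.001, 1.0, 0.0, 0.001]
ft_force: [-0.1, 0.4, -0.1]
grip_width: 0.0065
grasp_force: 13.1
```

Emit:
move_arm --motion '[{"x":0,"y":0,"z":0,"yaw":0},{"x":0,"y":0,"z":0,"yaw":0},{"x":0,"y":0,"z":0,"yaw":0},{"x":0,"y":0,"z":0,"yaw":0},{"x":0,"y":0,"z":-1,"yaw":0},{"x":0,"y":0,"z":-3,"yaw":0},{"x":0,"y":0,"z":-6,"yaw":0},{"x":0,"y":0,"z":-10,"yaw":0},{"x":0,"y":0,"z":-10,"yaw":0}]' --gripper -0.73

```text
clock: 10.0
eef_pos: [0.5733, 0.1182, 0.1193]
tool_rot: [-0.001, 1.0, 0.001, 0.004]
ft_force: [0.0, 0.6, 0.2]
grip_width: 0.0108
grasp_force: 13.1
```

```bash
python3 m.py w6 cutter_small; python3 - <<'E'
from h import *
print(bot.get_obs()["grasp_force"])
for c in("side","scene"):
  i=bot.camera(c);cv2.imwrite(f"pics/{c}6.png",i)
  for r in bot.cut_out(c,"cutter_small")[:1]:
    print(c,r["score"],r["centre"],fit([(c,r["mask"])],DIM["cutter_small"],(.571,.106)))
z=lambda i,s:cv2.resize(i,s,interpolation=cv2.INTER_CUBIC)
g=lambda i:(255*(i/255.)**.45).astype(np.uint8)
a=cv2.imread("pics/w6.png");b=cv2.imread("pics/side6.png")
cv2.imwrite("pics/a6.png",g(np.hstack([z(a[160:320,200:360],(400,400)),z(b[195:275,225:305],(400,400))])))
E
```

```text
10.0 [0.5733 0.1182 0.1193] [-0.001  1.     0.001  0.004]
cutter_small 0.83 [247. 255.] 224 282 219 287 [0.6289 0.0834] rms 15.93
13.08367226505652
side 0.75 [214.3, 259.3] (array([0.55120009, 0.29674781]), np.float64(1.6667474926503114))
scene 0.52 [211.4, 330.4] (array([0.6825277 , 0.14755898]), np.float64(0.9723434942109109))
```

View pics/a6.png

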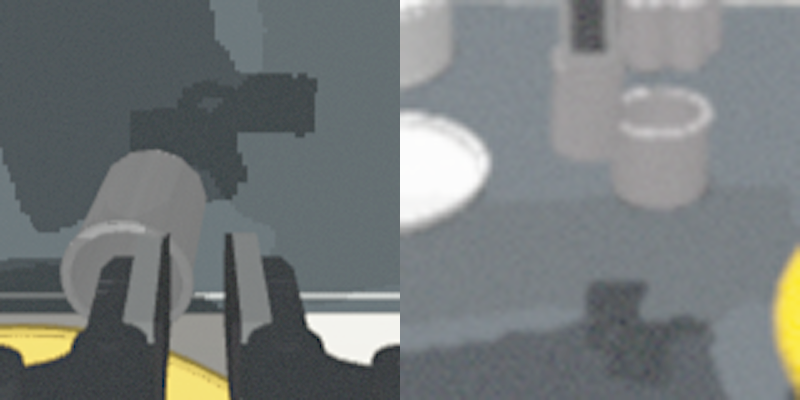

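The ring is wedged on the left finger. I'll press it on the mat and slide the finger down and towards −y inside the ring, to break the wedge.

Emit:
move_arm --motion '[{"x":0,"y":0,"z":5,"yaw":0},{"x":0,"y":0,"z":9,"yaw":0},{"x":0,"y":0,"z":10.2,"yaw":0},{"x":0,"y":0,"z":10.2,"yaw":0},{"x":0,"y":-0.3,"z":10.5,"yaw":0},{"x":0,"y":-0.6,"z":10.7,"yaw":0},{"x":0,"y":-0.9,"z":10.9,"yaw":0},{"x":0,"y":-1.2,"z":11.1,"yaw":0},{"x":0,"y":-1.2,"z":11.1,"yaw":0}]'

```text
clock: 11.42
eef_pos: [0.5701, 0.1054, 0.0036]
tool_rot: [-0.001, 1.0, 0.0, 0.0]
ft_force: [0.2, 0.0, 1.9]
grip_width: 0.0116
grasp_force: 0.6
```

```bash
python3 - <<'E'
from h import *
bot.camera("scene")
for r in bot.cut_out("scene","cutter_small")[:1]: print(r["score"],fit([("scene",r["mask"])],DIM["cutter_small"],(.571,.106)))
o=bot.get_obs();print(o["grasp_force"],o["ft_force"],o["ft_torque"],o["eef_pos"])
print("yellow edge pts at z .06", at("wrist",(0,0),.06)) 
for px in [(433,210)]: print("post",at("scene",px,0))
for px in [(380,185),(332,190),(429,190),(380,170),(380,212)]: print("yellow",at("scene",px,.06).round(3))
E
```

```text
0.64 (array([0.56996927, 0.09767599]), np.float64(1.8096551027573597))
0.5071829325868293 [0.52971915 0.62272057 0.26818058] [ 0.09621015  0.06490661 -0.02941691] [0.57016758 0.10549292 0.00361414]
yellow edge pts at z .06 [0.45648825 0.01468315 0.06      ]
post [ 0.86096905 -0.08200989  0.        ]
yellow [0.812 0.066 0.06 ]
yellow [0.721 0.168 0.06 ]
yellow [ 0.86  -0.056  0.06 ]
yellow [0.882 0.092 0.06 ]
yellow [0.702 0.024 0.06 ]
```

The jam force dropped to 0.6 N, so it is loose. I'll lift out.

Emit:
move_arm --motion '[{"x":0,"y":0,"z":-0.5,"yaw":0},{"x":0,"y":0,"z":-1.5,"yaw":0},{"x":0,"y":0,"z":-3,"yaw":0},{"x":0,"y":0,"z":-5,"yaw":0},{"x":0,"y":0,"z":-8,"yaw":0},{"x":0,"y":0,"z":-12,"yaw":0},{"x":0,"y":0,"z":-12,"yaw":0}]'

```text
clock: 12.4
eef_pos: [0.5734, 0.1061, 0.1288]
tool_rot: [-0.001, 1.0, 0.001, 0.005]
ft_force: [0.5, 0.7, -0.2]
grip_width: 0.0114
grasp_force: 0.0
```

```bash
cat > s.py <<'E'
from h import *
import sys
n=sys.argv[1];x0=tuple(map(float,sys.argv[2:4]))
for c in("side","scene","wrist"):
  cv2.imwrite(f"pics/{c}_s.png",bot.camera(c))
  for r in bot.cut_out(c,n)[:2]:
    p,e=fit([(c,r["mask"])],DIM[n],x0);print(c,round(r["score"],2),np.round(r["centre"]),p.round(4),e.round(2))
o=bot.get_obs();print(o["grip_width"].round(4),o["grasp_force"].round(1),o["ft_force"].round(1),o["eef_pos"].round(4))
E
python3 s.py cutter_small .571 .1
```

```text
side 0.6 [256. 259.] [0.561  0.1048] 0.54
scene 0.68 [244. 326.] [0.5664 0.1023] 0.71
wrist 0.9 [204. 271.] [0.5637 0.1029] 0.3
wrist 0.15 [ 66. 445.] [0.4263 0.2522] 46.33Traceback (most recent call last):
  File "s.py", line 8, in <module>
    o=bot.get_obs();print(o["grip_width"].round(4),o["grasp_force"].round(1),o["ft_force"].round(1),o["eef_pos"].round(4))
                          ^^^^^^^^^^^^^^^^^^^^^
AttributeError: 'float' object has no attribute 'round'
```

Free, standing at (0.564,0.103). The fast full-force closing onto the thin wall was probably the problem, so I'll descend pre-opened to about 40 mm and close in small steps.

Emit:
move_arm --motion '[{"x":0.6,"y":-0.2,"z":0,"yaw":0},{"x":0.6,"y":-0.2,"z":0,"yaw":0},{"x":0.6,"y":-0.2,"z":3,"yaw":0},{"x":0.6,"y":-0.2,"z":5.5,"yaw":0},{"x":0.6,"y":-0.2,"z":8,"yaw":0},{"x":0.6,"y":-0.2,"z":10,"yaw":0},{"x":0.6,"y":-0.2,"z":11,"yaw":0},{"x":0.6,"y":-0.2,"z":11,"yaw":0},{"x":0.6,"y":-0.2,"z":11,"yaw":0}]' --gripper -0.06

```text
clock: 13.82
eef_pos: [0.5649, 0.1037, 0.0144]
tool_rot: [-0.001, 1.0, 0.0, 0.001]
ft_force: [0.1, -0.6, -0.1]
grip_width: 0.0402
grasp_force: 0.0
```

Emit:
move_arm --motion '[{"x":0,"y":0,"z":0,"yaw":0},{"x":0,"y":0,"z":0,"yaw":0},{"x":0,"y":0,"z":0,"yaw":0}]' --gripper -0.28

```text
clock: 14.2
eef_pos: [0.5643, 0.1035, 0.0138]
tool_rot: [-0.001, 1.0, 0.0, 0.0]
ft_force: [-0.3, 0.5, 0.7]
grip_width: 0.0308
grasp_force: 0.0
```

Emit:
move_arm --motion '[{"x":0,"y":0,"z":0,"yaw":0},{"x":0,"y":0,"z":0,"yaw":0},{"x":0,"y":0,"z":0,"yaw":0}]' --gripper -0.36

```text
clock: 14.58
eef_pos: [0.5643, 0.1034, 0.0137]
tool_rot: [-0.001, 1.0, -0.0, 0.0]
ft_force: [0.8, -0.0, 1.6]
grip_width: 0.0277
grasp_force: 1.1
```

Contact at 27.7 mm. I'll tighten gently.

Emit:
move_arm --motion '[{"x":0,"y":0,"z":0,"yaw":0},{"x":0,"y":0,"z":0,"yaw":0},{"x":0,"y":0,"z":0,"yaw":0}]' --gripper -0.5

```text
clock: 14.95
eef_pos: [0.5645, 0.1034, 0.0141]
tool_rot: [-0.001, 1.0, -0.0, 0.0]
ft_force: [-0.1, -2.2, 5.4]
grip_width: 0.0227
grasp_force: 58.4
```

Emit:
move_arm --motion '[{"x":0,"y":0,"z":-1,"yaw":0},{"x":0,"y":0,"z":-3,"yaw":0},{"x":0,"y":0,"z":-6,"yaw":0},{"x":0,"y":0,"z":-9,"yaw":0},{"x":0,"y":0,"z":-9,"yaw":0},{"x":0,"y":0,"z":-9,"yaw":0}]'

```text
clock: 15.7
eef_pos: [0.5635, 0.1036, 0.1028]
tool_rot: [-0.001, 1.0, -0.0, -0.001]
ft_force: [-0.7, -0.9, -0.7]
grip_width: 0.0227
grasp_force: 57.5
```

```bash
sed -i 's/^o=bot.*$/o=bot.get_obs();print({k:np.round(o[k],4).tolist() for k in("clock","grip_width","grasp_force","eef_pos")})/' s.py
python3 s.py tin_base .453 .252; python3 - <<'E'
from h import *
im=cv2.imread("pics/wrist_s.png")
m=(im.min(2)>110).astype(np.uint8);n,l,s,ce=cv2.connectedComponentsWithStats(m)
for k in range(1,n):
    if s[k][4]>2000: print(s[k],ce[k])
q=proj("wrist",[[.4525,.2510,.010],[.4525,.2510,.005]]);print(q)
for r in bot.cut_out("wrist","cutter_small")[:1]:print(r["score"],r["centre"])
E
```

```text
scene 0.71 [252. 252.] [0.4552 0.2506] 0.65
wrist 0.91 [ 71. 457.] [0.4513 0.251 ] 2.03
{'clock': 16.0, 'grip_width': 0.0227, 'grasp_force': 57.4546, 'eef_pos': [0.5635, 0.1034, 0.1025]}
[    0     0   155   366 11057] [ 51.86904224 210.47327485]
[  391     0   138   144 15526] [458.55403839  69.78352441]
[ 396  304  164  110 8758] [505.54955469 341.1314227 ]
[[459.19245586  75.14992512]
 [455.65298526  76.00548552]]
0.97 [253.0, 278.7]
```

View pics/wrist_s.png

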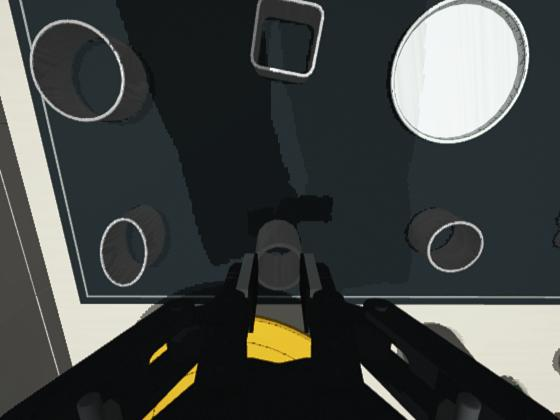

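The ring is held centrally between the pads. I'll carry it over the base and refine the base centre from the rim in this picture.

```bash
python3 - <<'E'
from h import *
# rim ellipse only, unclipped part, on current wrist view
im=cv2.imread("pics/wrist_s.png");m=(im.min(2)>90).astype(np.uint8)
n,l,s,_=cv2.connectedComponentsWithStats(m);k=l[70,455];print(s[k])
cn=max(cv2.findContours((l==k).astype(np.uint8),0,1)[0],key=len)[:,0,:];cn=cv2.convexHull(cn)[:,0,:];cn=cn[cn[:,1]>6]
W=np.array([at("wrist",p,.010)[:2] for p in cn])
f=lambda p:np.hypot(*(W-p[:2]).T)-p[2]
r=least_squares(f,(.452,.251,.0545),loss="soft_l1",f_scale=.001);print(r.x,np.std(f(r.x)))
r=least_squares(lambda p:f((*p,.0545)),(.452,.251),loss="soft_l1",f_scale=.001);print(r.x)
E
```

```text
[  391     0   138   144 15761]
[0.45165698 0.25044697 0.05537415] 9.030179307317248e-05
[0.45214208 0.2506533 ]
```

Emit:
move_arm --motion '[{"x":2,"y":2.5,"z":-1,"yaw":0},{"x":4.5,"y":6,"z":-2,"yaw":0},{"x":7,"y":9.5,"z":-2,"yaw":0},{"x":9.5,"y":12.5,"z":-2,"yaw":0},{"x":11.2,"y":14.7,"z":-2,"yaw":0},{"x":11.2,"y":14.7,"z":0,"yaw":0},{"x":11.2,"y":14.7,"z":3,"yaw":0},{"x":11.2,"y":14.7,"z":5,"yaw":0},{"x":11.2,"y":14.7,"z":5,"yaw":0},{"x":11.2,"y":14.7,"z":5,"yaw":0}]'

```text
clock: 17.3
eef_pos: [0.4524, 0.2506, 0.0542]
tool_rot: [-0.001, 1.0, 0.0, 0.0]
ft_force: [-0.4, -0.0, 0.1]
grip_width: 0.0228
grasp_force: 57.5
```

```bash
cat > b.py <<'E'
from h import *
# white disc + held/placed ring, numbers
cv2.imwrite("pics/w_b.png",bot.camera("wrist"))
o=bot.get_obs();print(o["eef_pos"].round(4))
for c in("wrist",):
  r=bot.cut_out(c,"cutter_small");print([(round(a["score"],2),a["centre"]) for a in r[:2]])
print("base proj",proj("wrist",[[.4515,.251,.005]]))
E
python3 b.py
```

```text
[0.4527 0.2507 0.0546]
[(0.7, [256.2, 276.5])]
base proj [[278.31956459 218.76853637]]
```

View pics/w_b.png

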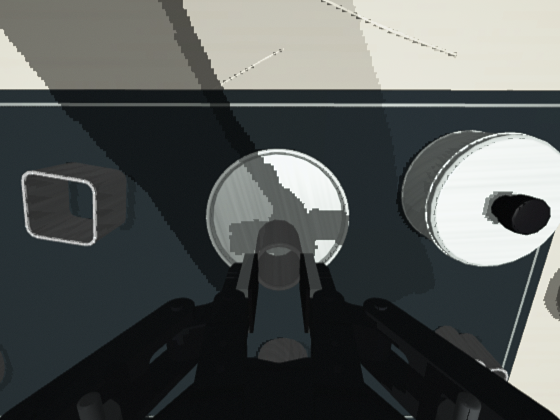

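The ring is centred over the base (centre at about 278,219 px). Lowering.

Emit:
move_arm --motion '[{"x":0,"y":0,"z":1.5,"yaw":0},{"x":0,"y":0,"z":2.7,"yaw":0},{"x":0,"y":0,"z":3.4,"yaw":0},{"x":0,"y":0,"z":3.7,"yaw":0},{"x":0,"y":0,"z":3.8,"yaw":0},{"x":0,"y":0,"z":3.8,"yaw":0}]'

```text
clock: 18.15
eef_pos: [0.452, 0.2499, 0.017]
tool_rot: [-0.001, 1.0, -0.0, 0.0]
ft_force: [-3.7, -2.4, 11.5]
grip_width: 0.0223
grasp_force: 59.9
```

Emit:
move_arm --motion '[{"x":0,"y":0,"z":0,"yaw":0},{"x":0,"y":0,"z":0,"yaw":0}]' --gripper -0.34

```text
clock: 18.4
eef_pos: [0.4519, 0.2503, 0.0154]
tool_rot: [-0.001, 1.0, -0.0, 0.0]
ft_force: [-0.5, -0.6, 0.2]
grip_width: 0.0282
grasp_force: 0.1
```

Emit:
move_arm --motion '[{"x":0,"y":0,"z":0,"yaw":0},{"x":0,"y":0,"z":0,"yaw":0},{"x":0,"y":0,"z":0,"yaw":0}]' --gripper -0.1

```text
clock: 18.77
eef_pos: [0.4518, 0.2503, 0.0153]
tool_rot: [-0.001, 1.0, -0.0, -0.0]
ft_force: [0.8, 0.1, -0.7]
grip_width: 0.0384
grasp_force: 0.0
```

```bash
sed 's/for z in (.002,h)/for z in (.005,h+.003)/' h.py > h5.py; python3 - <<'E'
from h5 import *
o=bot.get_obs();print(o["eef_pos"].round(4),o["ft_force"])
for c in("scene","side","wrist"):
  cv2.imwrite(f"pics/{c}_p.png",bot.camera(c))
  for n in("cutter_small","tin_base"):
   for r in bot.cut_out(c,n)[:1]:
    p,e=fit([(c,r["mask"])],DIM[n],(.452,.2506));print(n,c,round(r["score"],2),np.round(r["centre"]),p.round(4),e.round(2))
E
```

```text
[0.4518 0.2503 0.0153] [ 0.75912367  0.12665865 -0.73415387]
cutter_small scene 0.44 [252. 249.] [0.4525 0.2508] 0.72
tin_base scene 0.57 [255. 251.] [0.4521 0.2498] 2.12
tin_base side 0.94 [233. 223.] [0.4492 0.2513] 0.96
cutter_small wrist 0.6 [259. 276.] [0.4517 0.2497] 1.07
tin_base wrist 0.92 [221. 278.] [0.4498 0.2498] 1.25
```

The small ring stands at about (0.452,0.250), centred. Next the medium one at (0.591,0.255).

Emit:
move_arm --motion '[{"x":0,"y":0,"z":-2,"yaw":0},{"x":0,"y":0,"z":-6,"yaw":0},{"x":0,"y":0,"z":-10,"yaw":0},{"x":-4,"y":0.1,"z":-10,"yaw":0},{"x":-9,"y":0.3,"z":-10,"yaw":0},{"x":-13,"y":0.5,"z":-10,"yaw":0},{"x":-13.9,"y":0.5,"z":-9,"yaw":0},{"x":-13.9,"y":0.5,"z":-7,"yaw":0},{"x":-13.9,"y":0.5,"z":-5,"yaw":0},{"x":-13.9,"y":0.5,"z":-5,"yaw":0}]'

```text
clock: 20.48
eef_pos: [0.5881, 0.2547, 0.063]
tool_rot: [-0.001, 1.0, -0.001, -0.003]
ft_force: [0.7, -0.6, 0.1]
grip_width: 0.0384
grasp_force: 0.0
```

Emit:
move_arm --motion '[{"x":0,"y":0,"z":0,"yaw":0},{"x":0,"y":0,"z":0,"yaw":0},{"x":0,"y":0,"z":2,"yaw":0},{"x":0,"y":0,"z":4,"yaw":0},{"x":0,"y":0,"z":5.6,"yaw":0},{"x":0,"y":0,"z":5.6,"yaw":0},{"x":0,"y":0,"z":5.6,"yaw":0}]' --gripper 0.45

```text
clock: 21.35
eef_pos: [0.5915, 0.2558, 0.0103]
tool_rot: [-0.001, 1.0, 0.0, 0.001]
ft_force: [0.2, -0.5, -0.3]
grip_width: 0.0621
grasp_force: 0.0
```

```bash
python3 - <<'E'
from h import *
for c in("scene","side"):
  bot.camera(c)
  for n in("cutter_medium",):
   for r in bot.cut_out(c,n)[:2]:
    p,e=fit([(c,r["mask"])],DIM[n],(.591,.255));print(n,c,round(r["score"],2),np.round(r["centre"]),p.round(4),e.round(2))
bot.camera("wrist");o=bot.get_obs();print(o["eef_pos"])
from h5 import fit as f5
for n in("cutter_small","tin_base"):
   for r in bot.cut_out("wrist",n)[:1]:
    p,e=f5([("wrist",r["mask"])],DIM[n],(.452,.2506));print(n,round(r["score"],2),np.round(r["centre"]),p.round(4),e.round(2))
E
```

```text
cutter_medium scene 0.74 [217. 279.] [0.593  0.2543] 0.78
cutter_medium scene 0.3 [295. 372.] [ 0.4529 -0.0453] 3.33
cutter_medium side 0.65 [226. 276.] [0.5899 0.2572] 1.31
[0.59135832 0.25577858 0.01031016]
cutter_small 0.55 [  3. 267.] [0.4808 0.2508] 32.56
tin_base 0.82 [ 43. 268.] [0.4873 0.2499] 41.73
```

Emit:
move_arm --motion '[{"x":0,"y":0,"z":0.1,"yaw":0},{"x":0,"y":0,"z":0.1,"yaw":0},{"x":0,"y":0,"z":0.1,"yaw":0}]' --gripper 0.16

```text
clock: 22.08
eef_pos: [0.5907, 0.2556, 0.0084]
tool_rot: [-0.001, 1.0, -0.0, -0.0]
ft_force: [-1.7, -0.2, -0.3]
grip_width: 0.0497
grasp_force: 0.0
```

Emit:
move_arm --motion '[{"x":0,"y":0,"z":0,"yaw":0},{"x":0,"y":0,"z":0,"yaw":0},{"x":0,"y":0,"z":0,"yaw":0}]' --gripper 0.08

```text
clock: 22.45
eef_pos: [0.5908, 0.2556, 0.0086]
tool_rot: [-0.001, 1.0, 0.0, 0.0]
ft_force: [0.2, 0.1, 2.0]
grip_width: 0.0462
grasp_force: 6.4
```

Emit:
move_arm --motion '[{"x":0,"y":0,"z":0,"yaw":0},{"x":0,"y":0,"z":0,"yaw":0},{"x":0,"y":0,"z":0,"yaw":0}]' --gripper 0.03

```text
clock: 22.82
eef_pos: [0.591, 0.2556, 0.0089]
tool_rot: [-0.001, 1.0, 0.0, 0.0]
ft_force: [-0.7, -0.7, 4.2]
grip_width: 0.0445
grasp_force: 31.6
```

Emit:
move_arm --motion '[{"x":0,"y":0,"z":-1,"yaw":0},{"x":0,"y":0,"z":-3,"yaw":0},{"x":0,"y":0,"z":-6,"yaw":0},{"x":0,"y":0,"z":-8,"yaw":0},{"x":4,"y":-0.1,"z":-8,"yaw":0},{"x":8,"y":-0.3,"z":-8,"yaw":0},{"x":12,"y":-0.5,"z":-8,"yaw":0},{"x":13.9,"y":-0.5,"z":-8,"yaw":0},{"x":13.9,"y":-0.5,"z":-7,"yaw":0},{"x":13.9,"y":-0.5,"z":-6.2,"yaw":0},{"x":13.9,"y":-0.5,"z":-6.2,"yaw":0}]'

```text
clock: 24.2
eef_pos: [0.452, 0.2499, 0.0693]
tool_rot: [-0.001, 1.0, -0.0, -0.001]
ft_force: [0.2, -0.0, -0.8]
grip_width: 0.0444
grasp_force: 31.3
```

```bash
python3 - <<'E'
from h5 import *
cv2.imwrite("pics/w_m.png",bot.camera("wrist"));o=bot.get_obs();print(o["eef_pos"],o["grip_width"],o["grasp_force"])
for n in("cutter_medium","cutter_small","tin_base"):
   for r in bot.cut_out("wrist",n)[:1]:
    p,e=fit([("wrist",r["mask"])],DIM[n],(.452,.2506));print(n,round(r["score"],2),np.round(r["centre"]),p.round(4),e.round(2))
E
```

```text
[0.45219732 0.25009187 0.06972256] 0.044728689409562865 31.319821514189243
cutter_medium 0.59 [269. 282.] [0.4736 0.2506] 14.5
cutter_small 0.82 [237. 275.] [0.4525 0.2499] 1.52
tin_base 0.77 [200. 278.] [0.451  0.2502] 1.45
```

View pics/w_m.png

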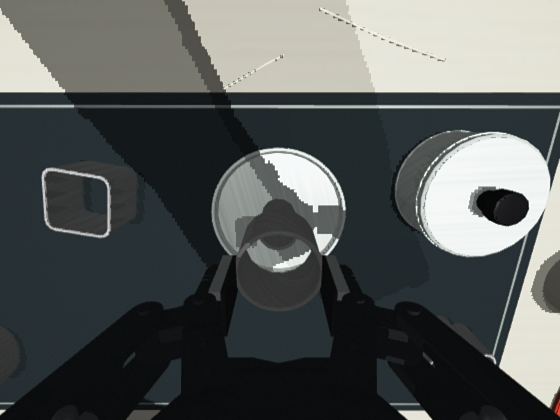

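The medium ring is centred over the small one, with the base and small both at about (278,215) px. Lowering and releasing.

Emit:
move_arm --motion '[{"x":0,"y":0,"z":1.5,"yaw":0},{"x":0,"y":0,"z":3,"yaw":0},{"x":0,"y":0,"z":4.3,"yaw":0},{"x":0,"y":0,"z":5.2,"yaw":0},{"x":0,"y":0,"z":5.7,"yaw":0},{"x":0,"y":0,"z":5.8,"yaw":0},{"x":0,"y":0,"z":5.8,"yaw":0}]'

```text
clock: 25.28
eef_pos: [0.4522, 0.2505, 0.0128]
tool_rot: [-0.001, 1.0, 0.0, 0.0]
ft_force: [0.0, 0.2, -0.3]
grip_width: 0.0451
grasp_force: 31.3
```

Emit:
move_arm --motion '[{"x":0,"y":0,"z":0,"yaw":0},{"x":0,"y":0,"z":0,"yaw":0}]' --gripper 0.12

```text
clock: 25.52
eef_pos: [0.4522, 0.2505, 0.0129]
tool_rot: [-0.001, 1.0, 0.0, 0.0]
ft_force: [0.7, 0.2, 0.3]
grip_width: 0.0481
grasp_force: 0.0
```

Emit:
move_arm --motion '[{"x":0,"y":0,"z":0,"yaw":0},{"x":0,"y":0,"z":0,"yaw":0},{"x":0,"y":0,"z":0,"yaw":0}]' --gripper 0.35

```text
clock: 25.9
eef_pos: [0.4518, 0.2503, 0.0125]
tool_rot: [-0.001, 1.0, -0.0, -0.0]
ft_force: [-0.2, 0.9, -0.3]
grip_width: 0.0576
grasp_force: 0.0
```

Emit:
move_arm --motion '[{"x":0,"y":0,"z":-1,"yaw":0},{"x":0,"y":0,"z":-4,"yaw":0},{"x":0,"y":0,"z":-9,"yaw":0},{"x":0,"y":0,"z":-10,"yaw":0},{"x":0,"y":0,"z":-10,"yaw":0}]'

```text
clock: 26.52
eef_pos: [0.4525, 0.2507, 0.1137]
tool_rot: [-0.001, 1.0, 0.001, 0.001]
ft_force: [-0.1, 0.0, -1.0]
grip_width: 0.0576
grasp_force: 0.0
```

```bash
python3 - <<'E'
from h5 import *
o=bot.get_obs();print(o["eef_pos"],o["clock"])
for c in("wrist","scene","side"):
 cv2.imwrite(f"pics/{c}_n.png",bot.camera(c))
 for n in("cutter_medium","cutter_small","tin_base"):
   for r in bot.cut_out(c,n)[:1]:
    p,e=fit([(c,r["mask"])],DIM[n],(.452,.2506));print(c,n,round(r["score"],2),np.round(r["centre"]),p.round(4),e.round(2))
E
```

```text
[0.45250973 0.250659   0.11365935] 26.525
wrist cutter_medium 0.9 [218. 295.] [0.4495 0.25  ] 0.67
wrist cutter_small 0.57 [212. 277.] [0.4487 0.2485] 1.21
wrist tin_base 0.57 [199. 277.] [0.4472 0.249 ] 1.12
scene cutter_medium 0.53 [249. 250.] [0.4543 0.2503] 0.36
scene cutter_small 0.73 [194. 181.] [0.5073 0.5195] 7.73
scene tin_base 0.8 [258. 254.] [0.4514 0.2476] 1.53
side cutter_small 0.55 [215. 215.] [0.4384 0.3071] 5.66
side tin_base 0.97 [234. 219.] [0.4491 0.2519] 1.65
```

View pics/wrist_n.png

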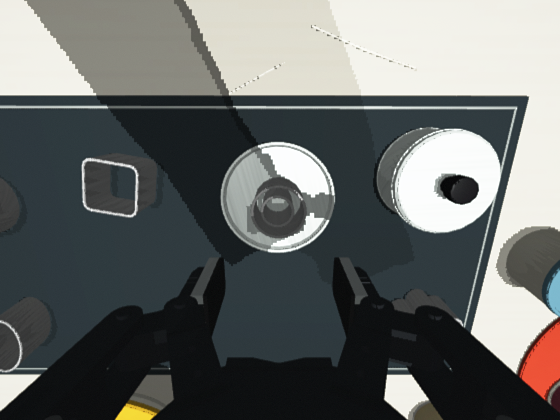

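Small and medium are nested and centred (about 278,205 px). Now the large ring at (0.455,-0.042).

Emit:
move_arm --motion '[{"x":0,"y":-3,"z":0,"yaw":0},{"x":-0.1,"y":-8,"z":0,"yaw":0},{"x":-0.2,"y":-13,"z":0,"yaw":0},{"x":-0.3,"y":-18,"z":0,"yaw":0},{"x":-0.3,"y":-23,"z":0,"yaw":0},{"x":-0.3,"y":-27,"z":0,"yaw":0},{"x":-0.3,"y":-29.2,"z":0,"yaw":0},{"x":-0.3,"y":-29.2,"z":2,"yaw":0},{"x":-0.3,"y":-29.2,"z":4,"yaw":0},{"x":-0.3,"y":-29.2,"z":4,"yaw":0},{"x":-0.3,"y":-29.2,"z":4,"yaw":0}]' --gripper 0.92

```text
clock: 28.5
eef_pos: [0.4559, -0.0417, 0.0731]
tool_rot: [-0.001, 1.0, -0.0, 0.0]
ft_force: [0.9, -0.9, 0.9]
grip_width: 0.082
grasp_force: 0.0
```

```bash
python3 s.py cutter_large .455 -.042
```

```text
side 0.87 [304. 192.] [ 0.4533 -0.039 ] 0.75
scene 0.95 [295. 372.] [ 0.4554 -0.043 ] 0.86
wrist 0.77 [243. 279.] [ 0.4548 -0.0412] 0.68
{'clock': 28.8, 'grip_width': 0.0819, 'grasp_force': 0.0, 'eef_pos': [0.4558, -0.0416, 0.0731]}
```

Emit:
move_arm --motion '[{"x":0.1,"y":0,"z":2,"yaw":0},{"x":0.1,"y":0,"z":4,"yaw":0},{"x":0.1,"y":0,"z":5.8,"yaw":0},{"x":0.1,"y":0,"z":6.7,"yaw":0},{"x":0.1,"y":0,"z":6.7,"yaw":0},{"x":0.1,"y":0,"z":6.7,"yaw":0}]'

```text
clock: 29.55
eef_pos: [0.4551, -0.0417, 0.0061]
tool_rot: [-0.001, 1.0, -0.0, 0.001]
ft_force: [0.2, 0.0, -0.5]
grip_width: 0.0824
grasp_force: 0.0
```

Emit:
move_arm --motion '[{"x":0,"y":0,"z":0,"yaw":0},{"x":0,"y":0,"z":0,"yaw":0},{"x":0,"y":0,"z":0,"yaw":0}]' --gripper 0.62

```text
clock: 29.92
eef_pos: [0.4546, -0.0417, 0.0057]
tool_rot: [-0.001, 1.0, -0.0, 0.0]
ft_force: [0.6, -0.0, 0.8]
grip_width: 0.0695
grasp_force: 0.0
```

Emit:
move_arm --motion '[{"x":0,"y":0,"z":0,"yaw":0},{"x":0,"y":0,"z":0,"yaw":0},{"x":0,"y":0,"z":0,"yaw":0}]' --gripper 0.54

```text
clock: 30.3
eef_pos: [0.4546, -0.0416, 0.0059]
tool_rot: [-0.001, 1.0, 0.0, 0.0]
ft_force: [-0.8, 0.7, 6.4]
grip_width: 0.0659
grasp_force: 7.8
```

Emit:
move_arm --motion '[{"x":0,"y":0,"z":0,"yaw":0},{"x":0,"y":0,"z":0,"yaw":0},{"x":0,"y":0,"z":0,"yaw":0}]' --gripper 0.47

```text
clock: 30.68
eef_pos: [0.4547, -0.0416, 0.0066]
tool_rot: [-0.001, 1.0, 0.0, 0.0]
ft_force: [-2.8, 1.3, 11.7]
grip_width: 0.0641
grasp_force: 38.5
```

Emit:
move_arm --motion '[{"x":0,"y":0,"z":-1,"yaw":0},{"x":0,"y":0,"z":-3,"yaw":0},{"x":0,"y":0,"z":-6,"yaw":0},{"x":0,"y":0,"z":-9,"yaw":0},{"x":0,"y":3,"z":-10,"yaw":0},{"x":0.1,"y":7,"z":-10,"yaw":0},{"x":0.1,"y":12,"z":-10,"yaw":0},{"x":0.2,"y":17,"z":-10,"yaw":0},{"x":0.3,"y":22,"z":-10,"yaw":0},{"x":0.3,"y":26,"z":-10,"yaw":0},{"x":0.3,"y":29.2,"z":-9,"yaw":0},{"x":0.3,"y":29.2,"z":-7,"yaw":0},{"x":0.3,"y":29.2,"z":-6,"yaw":0},{"x":0.3,"y":29.2,"z":-6,"yaw":0}]'

```text
clock: 32.42
eef_pos: [0.45, 0.2495, 0.0646]
tool_rot: [-0.001, 1.0, -0.001, -0.001]
ft_force: [-0.6, 0.1, -0.4]
grip_width: 0.0635
grasp_force: 37.8
```

```bash
python3 - <<'E'
from h5 import *
cv2.imwrite("pics/w_l.png",bot.camera("wrist"));o=bot.get_obs();print(o["eef_pos"],o["grip_width"],o["grasp_force"])
for n in("cutter_large","cutter_medium","cutter_small","tin_base"):
   for r in bot.cut_out("wrist",n)[:1]:
    p,e=fit([("wrist",r["mask"])],DIM[n],(.452,.2506));print(n,round(r["score"],2),np.round(r["centre"]),p.round(4),e.round(2))
E
```

```text
[0.45072162 0.24973299 0.06541425] 0.06320833979383343 37.789849787950516
cutter_large 0.77 [287. 281.] [0.4675 0.2499] 19.91
cutter_medium 0.59 [251. 289.] [0.4547 0.2517] 3.18
cutter_small 0.84 [237. 276.] [0.4557 0.2502] 6.06
tin_base 0.75 [194. 277.] [0.4519 0.2506] 0.61
```

View pics/w_l.png

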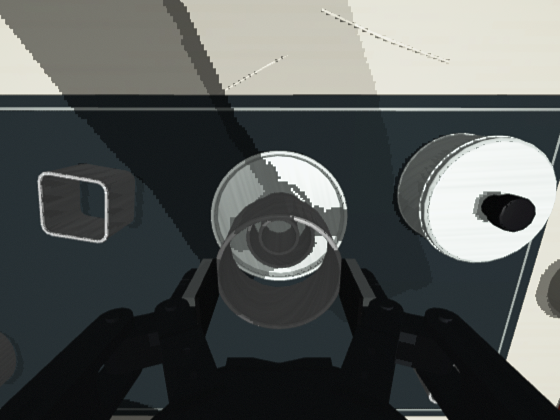

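The large ring is held level and concentric over the others (about 279,220). Lowering and releasing.

Emit:
move_arm --motion '[{"x":-0.1,"y":0,"z":1,"yaw":0},{"x":-0.1,"y":0,"z":2.5,"yaw":0},{"x":-0.1,"y":0,"z":4,"yaw":0},{"x":-0.1,"y":0,"z":5,"yaw":0},{"x":-0.1,"y":0,"z":5.6,"yaw":0},{"x":-0.1,"y":0,"z":5.7,"yaw":0},{"x":-0.1,"y":0,"z":5.7,"yaw":0}]'

```text
clock: 33.55
eef_pos: [0.451, 0.2499, 0.0096]
tool_rot: [-0.001, 1.0, -0.0, -0.001]
ft_force: [-4.9, -2.0, 10.5]
grip_width: 0.0639
grasp_force: 39.3
```

Emit:
move_arm --motion '[{"x":0,"y":0,"z":0,"yaw":0},{"x":0,"y":0,"z":0,"yaw":0}]' --gripper 0.57

```text
clock: 33.8
eef_pos: [0.4521, 0.2503, 0.0086]
tool_rot: [-0.001, 1.0, -0.0, 0.0]
ft_force: [0.1, -0.5, 1.0]
grip_width: 0.0668
grasp_force: 0.6
```

Emit:
move_arm --motion '[{"x":0,"y":0,"z":0,"yaw":0},{"x":0,"y":0,"z":0,"yaw":0},{"x":0,"y":0,"z":0,"yaw":0}]' --gripper 0.75

```text
clock: 34.17
eef_pos: [0.4519, 0.2504, 0.0084]
tool_rot: [-0.001, 1.0, 0.0, -0.0]
ft_force: [-0.2, 0.6, 0.7]
grip_width: 0.0742
grasp_force: 0.0
```

Emit:
move_arm --motion '[{"x":0,"y":0,"z":-1,"yaw":0},{"x":0,"y":0,"z":-4,"yaw":0},{"x":0,"y":0,"z":-9,"yaw":0},{"x":0,"y":0,"z":-12,"yaw":0},{"x":0,"y":0,"z":-12,"yaw":0},{"x":0,"y":0,"z":-12,"yaw":0}]'

```text
clock: 34.92
eef_pos: [0.4514, 0.2501, 0.1282]
tool_rot: [-0.001, 1.0, -0.0, -0.0]
ft_force: [0.2, -0.2, -0.5]
grip_width: 0.0746
grasp_force: 0.0
```

```bash
python3 - <<'E'
import h,h5
from h import *
o=bot.get_obs();print(o["eef_pos"],o["clock"])
for c in("wrist","scene","side"):
 cv2.imwrite(f"pics/{c}_q.png",bot.camera(c))
 for n in("cutter_large","tin_base","tin_cover"):
   f=h.fit if n=="tin_cover" else h5.fit
   for r in bot.cut_out(c,n)[:1]:
    p,e=f([(c,r["mask"])],DIM[n],(.427,.39) if n=="tin_cover" else (.452,.2506));print(c,n,round(r["score"],2),np.round(r["centre"]),p.round(4),e.round(2))
# knob: dark blob on the cover in the wrist view
im=cv2.imread("pics/wrist_q.png")
r=bot.cut_out("wrist","tin_cover")[0]["mask"] if bot.cut_out("wrist","tin_cover") else None
if r is not None:
  hull=np.zeros(r.shape,np.uint8);cv2.fillConvexPoly(hull,cv2.convexHull(np.argwhere(r)[:,::-1].astype(np.int32)),1)
  k=((im.max(2)<40)&(hull>0)).astype(np.uint8);n,l,s,ce=cv2.connectedComponentsWithStats(k);j=1+np.argmax(s[1:,4]);print("knob",s[j],ce[j],at("wrist",ce[j],.068))
E
```

```text
[0.45140982 0.25008399 0.12818805] 34.925
wrist cutter_large 0.71 [229. 269.] [0.4509 0.2501] 0.55
wrist tin_base 0.75 [179. 270.] [0.449 0.249] 0.43
wrist tin_cover 0.71 [178. 433.] [0.4251 0.3858] 1.67
scene cutter_large 0.92 [253. 252.] [0.4536 0.25  ] 0.54
scene tin_base 0.81 [262. 256.] [0.4518 0.248 ] 1.34
scene tin_cover 0.75 [231. 200.] [0.4284 0.3887] 0.95
side cutter_large 0.84 [227. 220.] [0.452  0.2513] 1.7
side tin_base 0.63 [235. 215.] [0.4497 0.2511] 1.5
side tin_cover 0.7 [198. 218.] [0.4249 0.395 ] 1.12
knob [432 174  35  26 480] [449.37708333 186.21041667] [0.42637973 0.38738881 0.068     ]
```

View pics/wrist_q.png

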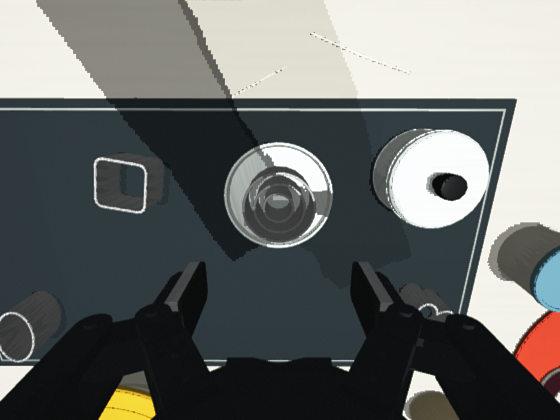

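The three rings are nested and centred (about 279,200); the cover's knob is at about (453,187) px, roughly (0.4265,0.388). I've used all my picture views, so from here I'll work from numbers only.

Emit:
move_arm --motion '[{"x":0.5,"y":3,"z":0,"yaw":0},{"x":1.2,"y":7,"z":0,"yaw":0},{"x":2,"y":11,"z":0,"yaw":0},{"x":2.5,"y":13.8,"z":0,"yaw":0},{"x":2.5,"y":13.8,"z":0,"yaw":0},{"x":2.5,"y":13.8,"z":0,"yaw":0}]' --gripper 0.06

```text
clock: 36.38
eef_pos: [0.4264, 0.3877, 0.1283]
tool_rot: [-0.001, 1.0, -0.0, -0.0]
ft_force: [0.4, -0.5, 0.1]
grip_width: 0.0452
grasp_force: 0.0
```

```bash
cat > c.py <<'E'
from h import *
o=bot.get_obs();print(o["eef_pos"].round(4),o["clock"])
im=bot.camera("wrist");cv2.imwrite("pics/w_c.png",im)
R=bot.cut_out("wrist","tin_cover");r=R[0]["mask"];p,e=fit([("wrist",r)],DIM["tin_cover"],(.427,.389))
ys,xs=np.nonzero(r);print(R[0]["score"],p.round(4),e.round(2),xs.min(),xs.max(),ys.min(),ys.max())
# white top disc rim at z=.050 (hull of bright pixels)
m=((im.min(2)>110)&r).astype(np.uint8);n,l,s,ce=cv2.connectedComponentsWithStats(m);j=1+np.argmax(s[1:,4]);print("bright",s[j])
t=np.linspace(0,2*np.pi,12,endpoint=False)
q=proj("wrist",np.c_[.4265+.043*np.cos(t),.388+.043*np.sin(t),np.full(12,.05)]);print("pred top",q.min(0).round(1),q.max(0).round(1))
hull=np.zeros(r.shape,np.uint8);cv2.fillConvexPoly(hull,cv2.convexHull(np.argwhere(r)[:,::-1].astype(np.int32)),1)
k=((im.max(2)<60)&(hull>0)).astype(np.uint8);n,l,s,ce=cv2.connectedComponentsWithStats(k)
for j in range(1,n):
    if s[j,4]>60:print("dark",s[j],ce[j].round(1),at("wrist",ce[j],.068).round(4))
q=proj("wrist",np.c_[.4265+.011*np.cos(t),.388+.011*np.sin(t),np.full(12,.072)]);print("pred knob top",q.min(0).round(1),q.max(0).round(1))
E
python3 c.py
```

```text
[0.4264 0.3877 0.1283] 36.375
0.92 [0.4256 0.3886] 1.08 232 327 154 251
bright [ 263  159   65   48 1562]
pred top [230.5 160.5] [327.6 253.4]
dark [267 202  27  28 599] [279.6 215.5] [0.4263 0.3885 0.068 ]
pred knob top [265.6 204.4] [292.6 230. ]
```

Emit:
move_arm --motion '[{"x":0,"y":0.1,"z":2,"yaw":0},{"x":0,"y":0.1,"z":4,"yaw":0},{"x":0,"y":0.1,"z":6,"yaw":0},{"x":0,"y":0.1,"z":7,"yaw":0},{"x":0,"y":0.1,"z":7.4,"yaw":0},{"x":0,"y":0.1,"z":7.4,"yaw":0},{"x":0,"y":0.1,"z":7.4,"yaw":0}]'

```text
clock: 37.35
eef_pos: [0.4271, 0.3897, 0.0553]
tool_rot: [-0.001, 1.0, 0.001, 0.001]
ft_force: [0.0, -0.1, 0.0]
grip_width: 0.0453
grasp_force: 0.0
```

Emit:
move_arm --motion '[{"x":0,"y":0,"z":0,"yaw":0},{"x":0,"y":0,"z":0,"yaw":0},{"x":0,"y":0,"z":0,"yaw":0}]' --gripper -0.4

```text
clock: 37.72
eef_pos: [0.4266, 0.3894, 0.0546]
tool_rot: [-0.001, 1.0, 0.0, 0.0]
ft_force: [0.3, 0.6, -0.1]
grip_width: 0.0256
grasp_force: 0.0
```

Emit:
move_arm --motion '[{"x":0,"y":0,"z":0,"yaw":0},{"x":0,"y":0,"z":0,"yaw":0},{"x":0,"y":0,"z":0,"yaw":0}]' --gripper -0.5

```text
clock: 38.1
eef_pos: [0.4266, 0.3892, 0.0545]
tool_rot: [-0.001, 1.0, -0.0, -0.0]
ft_force: [0.6, -1.1, -0.2]
grip_width: 0.0216
grasp_force: 0.0
```

Emit:
move_arm --motion '[{"x":0,"y":0,"z":0,"yaw":0},{"x":0,"y":0,"z":0,"yaw":0},{"x":0,"y":0,"z":0,"yaw":0}]' --gripper -0.65

```text
clock: 38.48
eef_pos: [0.4266, 0.3893, 0.0545]
tool_rot: [-0.001, 1.0, 0.0, -0.0]
ft_force: [-0.0, 0.1, 0.9]
grip_width: 0.0153
grasp_force: 0.0
```

No contact on the knob at 15 mm, so I'll check what is there numerically.

```bash
python3 c.py; python3 - <<'E'
from h import *
for c in("scene","side"):
 im=bot.camera(c);cv2.imwrite(f"pics/{c}_k.png",im)
 for r in bot.cut_out(c,"tin_cover")[:1]:
  ys,xs=np.nonzero(r["mask"]);print(c,r["score"],xs.min(),xs.max(),ys.min(),ys.max(),fit([(c,r["mask"])],DIM["tin_cover"],(.427,.389)))
 print("knob pred top/bot",proj(c,[[.4265,.389,.072],[.4265,.389,.060],[.4265,.389,.05]]).round(1).tolist())
 print("tcp",proj(c,[bot.get_obs()["eef_pos"]]).round(1).tolist())
im=cv2.imread("pics/side_k.png");x,y=proj("side",[[.4265,.389,.06]])[0].astype(int)
print(im[y-14:y+10,x-10:x+11].mean(2).astype(int))
E
```

```text
[0.4266 0.3893 0.0545] 38.475
0.62 [0.4252 0.389 ] 1.42 213 343 165 298
bright [ 265  168   77   63 2180]
pred top [209.3 177.8] [342.8 301. ]
dark [ 233  234   91   63 2933] [278.  266.2] [0.433  0.3893 0.068 ]
pred knob top [256.5 241.7] [294.9 276.4]
scene 0.61 182 218 217 250 (array([0.42981338, 0.38887801]), np.float64(1.551253544231022))
knob pred top/bot [[196.8, 219.2], [197.5, 222.9], [198.1, 225.9]]
tcp [[197.7, 224.5]]
side 0.59 203 234 182 210 (array([0.42397275, 0.39941316]), np.float64(1.2821728876349086))
knob pred top/bot [[217.9, 182.4], [218.2, 186.5], [218.4, 189.9]]
tcp [[218.3, 188.3]]
[[238 237 238 227 166  86  35  27  28  31  45  77  78  68 142 220 235 236
  238 237 237]
 [238 237 236 227 170  90  42  29  27  29  40  69  78  69 139 219 235 237
  238 237 237]
 [237 237 236 229 181 102  49  28  30  28  39  68  77  67 138 219 234 237
  238 238 237]
 [236 237 236 230 185 107  46  32  27  26  41  67  74  65 131 219 235 236
  237 236 237]
 [237 238 237 231 189 112  49  31  34  29  38  65  76  67 129 219 235 236
  238 236 237]
 [237 237 237 233 201 122  56  31  36  27
[... 950 characters left out ...]
5 158 147 122  94  67  31  17  15  23  44  82 101 104 102 102
  104 104 104]
 [151 125 111 110 109 106  99  79  43  21  19  20  50  81 100 102 105 104
  105 104 104]
 [109 106 107 104 103 104 101  95  66  46  44  51  72  93 105 103 105 106
  104 105 106]
 [104 104 104 104 103 104 104 101  96  82  83  91  96 101 104 103 103 104
  106 111 114]
 [105 105 105 102 103 105 103 106 104 102 100 105 105 106 104 105 107 113
  119 133 139]
 [105 105 102 101 102 105 103 105 105 105 107 104 107 105 107 103 110 127
  138 145 148]
 [105 106 105 104 103 104 107 107 108 106 107 104 105 106 105 104 110 126
  144 148 147]
 [111 106 107 105 113 117 115 111 107 107 108 107 107 109 109 105 114 133
  141 144 136]]
```

From the side pixels, the fingertips seem to sit higher than I took them to be: the knob is visible below them. I'll open, go lower in small steps and watch the force.

Emit:
move_arm --motion '[{"x":0,"y":0,"z":0,"yaw":0},{"x":0,"y":0,"z":0,"yaw":0},{"x":0,"y":0,"z":0,"yaw":0},{"x":0,"y":0,"z":0.2,"yaw":0},{"x":0,"y":0,"z":0.4,"yaw":0},{"x":0,"y":0,"z":0.4,"yaw":0}]' --gripper -0.1

```text
clock: 39.52
eef_pos: [0.4264, 0.3891, 0.0502]
tool_rot: [-0.001, 1.0, -0.0, -0.0]
ft_force: [0.4, 0.3, 0.3]
grip_width: 0.0382
grasp_force: 0.0
```

```bash
python3 - <<'E'
from h import *
im=bot.camera("side");cv2.imwrite("pics/side_o.png",im)
for z in(.05,.06,.07,.08,.09): print(z,proj("side",[[.4265,.389,z],[.4265,.389-.019,z],[.4265,.389-.03,z]]).round(1).tolist())
x=219
print("rows 160..195, cols 208..230");print(im[160:196,208:231].mean(2).astype(int))
E
```

```text
0.05 [[218.4, 189.9], [217.1, 192.8], [216.4, 194.5]]
0.06 [[218.2, 186.5], [216.9, 189.4], [216.1, 191.1]]
0.07 [[217.9, 183.1], [216.6, 185.9], [215.9, 187.6]]
0.08 [[217.6, 179.6], [216.3, 182.4], [215.6, 184.0]]
0.09 [[217.4, 176.1], [216.1, 178.8], [215.3, 180.5]]
rows 160..195, cols 208..230
[[ 34  22  23  27  29  19  22  24  24  25  27  31  29  27  61 144 221 235
  236 236 237 237 237]
 [ 46  25  23  26  21  26  25  22  25  23  32  30  29  24  52 135 220 236
  236 237 237 236 238]
 [ 50  25  23  27  26  21  27  22  26  26  30  26  25  31  69 145 222 237
  236 237 236 237 237]
 [ 61  26  21  28  44  59  49  30  25  25  27  23  31  46 109 185 229 237
  237 237 237 237 236]
 [ 80  30  24  46  95 128 103  59  24  22  30  23  25  61 135 215 234 237
  237 237 237 237 237]
 [ 85  34  25  63 127 172 137  71  30  24  21  22  25  47 130 218 235 237
  236 236 236 237 237]
 [ 98  38  24  43  98 134 109  58  28  21  20  24  25  39 122 212 235 237
  237 237 237 236 238]
 [130  52  26  32  53  72  58  35  21  22  22  24  30  33 111 201 231 235
  236 237 237 237 237]
 [140  52  26  31  32  36
[... 1991 characters left out ...]
106 105 105 120 147]
 [150 123 111 111 111 104  99  79  46  20  16  25  45  87  99 104 105 104
  104 104 104 105 109]
 [112 107 104 108 104 104 102  93  66  47  46  55  71  93 104 103 103 102
  103 102 103 104 106]
 [104 105 105 103 105 102 104 102  94  83  81  91  96 102 104 103 105 102
  106 116 117 113 121]
 [104 104 104 103 104 105 104 106 103 102 101 102 102 103 105 102 106 113
  121 133 137 140 142]
 [104 103 105 103 104 101 104 105 104 106 107 104 107 105 106 107 117 133
  144 146 148 146 146]
 [107 105 105 103 104 104 106 107 105 107 107 104 108 104 104 113 129 144
  148 150 146 143 137]
 [110 107 105 107 116 116 112 106 106 108 107 106 108 107 107 109 121 141
  147 143 139 128 121]]
```

The tips track about 20 mm above the reported TCP. I'll step down 5 mm and watch for contact.

Emit:
move_arm --motion '[{"x":0,"y":0,"z":0.2,"yaw":0},{"x":0,"y":0,"z":0.4,"yaw":0},{"x":0,"y":0,"z":0.5,"yaw":0},{"x":0,"y":0,"z":0.5,"yaw":0}]'

```text
clock: 40.08
eef_pos: [0.4265, 0.3892, 0.0454]
tool_rot: [-0.001, 1.0, -0.0, -0.0]
ft_force: [1.5, -0.2, -0.2]
grip_width: 0.0381
grasp_force: 0.0
```

Emit:
move_arm --motion '[{"x":0,"y":0,"z":0.2,"yaw":0},{"x":0,"y":0,"z":0.4,"yaw":0},{"x":0,"y":0,"z":0.5,"yaw":0},{"x":0,"y":0,"z":0.5,"yaw":0}]'

```text
clock: 40.58
eef_pos: [0.4265, 0.3892, 0.0404]
tool_rot: [-0.001, 1.0, -0.0, -0.0]
ft_force: [1.0, 0.6, 0.7]
grip_width: 0.0383
grasp_force: 0.0
```

```bash
python3 - <<'E'
from h import *
o=bot.get_obs();print(o["eef_pos"],o["ft_force"])
im=bot.camera("side");cv2.imwrite("pics/side_o2.png",im)
print(im[178:200,208:231].mean(2).astype(int))
E
```

```text
[0.42648596 0.38919595 0.04036239] [1.01161664 0.55264805 0.67421729]
[[237 237 233 201 124  52  29  30  30  35  60  76  60  37  48 132 220 237
  238 238 238 238 237]
 [237 236 234 210 133  59  27  21  21  24  52  75  63  42  65 148 223 236
  237 238 237 237 239]
 [237 236 236 222 144  61  31  27  25  28  54  78  79  77 110 185 228 236
  237 237 237 237 237]
 [236 236 236 225 151  65  28  27  26  29  51  84 105 126 169 220 235 238
  237 237 238 237 237]
 [236 237 236 226 152  68  32  24  27  26  48  81  98 146 212 233 236 237
  238 237 238 237 238]
 [237 238 236 226 155  72  30  29  23  26  47  79  83 126 207 229 232 234
  236 237 238 238 238]
 [237 238 235 226 161  83  35  25  25  26  48  78  76  89 151 186 206 214
  223 229 234 237 237]
 [236 236 232 224 169  91  44  37  35  39  52  79  77  63  97 126 139 150
  159 182 218 232 236]
 [236 237 232 223 171 105  69  60  61  60  66  83  69  59  83 102 106 108
  113 128 166 211 226]
 [232 225 221 208 154 106  86  80  76  76  76  75  60  67  91 103 103 104
  103 108 121 144 173]
 [213 176 155 148 122 104  96  79  57  49  49  48  51  82 10
[... 404 characters left out ...]
120 132 137 140 139]
 [105 106 103 104 105 104 105 106 103 104 107 104 105 107 108 110 117 132
  141 147 147 148 148]
 [105 105 104 105 104 105 105 106 106 107 106 104 107 108 110 128 137 146
  149 149 149 143 137]
 [108 107 108 105 110 113 111 108 108 106 107 108 105 109 110 117 136 145
  146 143 137 127 119]
 [113 113 111 113 122 135 122 113 113 113 112 113 114 115 113 117 135 138
  134 126 126 120 115]
 [111 114 116 121 132 142 130 120 120 122 119 117 119 120 117 117 119 125
  122 116 122 117 106]
 [110 111 115 118 127 133 128 119 121 121 118 123 121 121 117 111 116 123
  124 114 114 113 106]
 [110 111 118 122 129 136 133 122 120 119 122 124 126 126 121 113 112 118
  116 110 110 109 109]]
```

Emit:
move_arm --motion '[{"x":0,"y":0,"z":0.2,"yaw":0},{"x":0,"y":0,"z":0.4,"yaw":0},{"x":0,"y":0,"z":0.6,"yaw":0},{"x":0,"y":0,"z":0.6,"yaw":0}]'

```text
clock: 41.12
eef_pos: [0.4264, 0.3891, 0.0342]
tool_rot: [-0.001, 1.0, -0.0, -0.0]
ft_force: [-0.8, 0.4, -0.2]
grip_width: 0.0379
grasp_force: 0.0
```

Emit:
move_arm --motion '[{"x":0,"y":0,"z":0,"yaw":0},{"x":0,"y":0,"z":0,"yaw":0},{"x":0,"y":0,"z":0,"yaw":0}]' --gripper -0.42

```text
clock: 41.5
eef_pos: [0.4266, 0.3893, 0.0346]
tool_rot: [-0.001, 1.0, 0.0, 0.0]
ft_force: [-0.5, -0.2, 0.0]
grip_width: 0.025
grasp_force: 0.0
```

Emit:
move_arm --motion '[{"x":0,"y":0,"z":0,"yaw":0},{"x":0,"y":0,"z":0,"yaw":0},{"x":0,"y":0,"z":0,"yaw":0}]' --gripper -0.53

```text
clock: 41.88
eef_pos: [0.4267, 0.3889, 0.0347]
tool_rot: [-0.001, 1.0, -0.0, 0.0]
ft_force: [0.2, -2.4, 2.9]
grip_width: 0.0204
grasp_force: 21.7
```

Emit:
move_arm --motion '[{"x":0,"y":0,"z":0,"yaw":0},{"x":0,"y":0,"z":0,"yaw":0},{"x":0,"y":0,"z":0,"yaw":0}]' --gripper -0.62

```text
clock: 42.25
eef_pos: [0.4267, 0.3889, 0.0348]
tool_rot: [-0.001, 1.0, -0.0, 0.0]
ft_force: [0.6, -4.4, 5.4]
grip_width: 0.019
grasp_force: 58.6
```

The knob is gripped at 58 N. I'll lift and carry it over the base.

Emit:
move_arm --motion '[{"x":0,"y":0,"z":-1,"yaw":0},{"x":0,"y":0,"z":-3,"yaw":0},{"x":0,"y":0,"z":-5,"yaw":0},{"x":0,"y":0,"z":-7,"yaw":0},{"x":0,"y":0,"z":-8,"yaw":0},{"x":-0.4,"y":-2,"z":-8,"yaw":0},{"x":-1,"y":-5,"z":-8,"yaw":0},{"x":-1.6,"y":-8.5,"z":-8,"yaw":0},{"x":-2.2,"y":-12,"z":-8,"yaw":0},{"x":-2.5,"y":-13.8,"z":-8,"yaw":0},{"x":-2.5,"y":-13.8,"z":-8,"yaw":0},{"x":-2.5,"y":-13.8,"z":-8,"yaw":0}]'

```text
clock: 43.75
eef_pos: [0.4519, 0.2518, 0.1144]
tool_rot: [-0.001, 1.0, 0.0, -0.0]
ft_force: [-0.6, -0.5, -1.8]
grip_width: 0.019
grasp_force: 59.0
```

```bash
python3 - <<'E'
from h import *
import h
o=bot.get_obs();print(o["eef_pos"],o["grasp_force"],o["grip_width"],o["ft_force"])
dz=o["eef_pos"][2]-.0348
def sil2(cam,xy,rz,tz=dz):
    r,hh=rz;t=np.linspace(0,2*np.pi,90)
    return proj(cam,np.vstack([np.c_[xy[0]+r*np.cos(t),xy[1]+r*np.sin(t),np.full(90,z+tz)] for z in(.002,hh)]))
for c in("scene","side","wrist"):
 cv2.imwrite(f"pics/{c}_h.png",bot.camera(c))
 for r in bot.cut_out(c,"tin_cover")[:1]:
  h.sil=sil2;p,e=h.fit([(c,r["mask"])],DIM["tin_cover"],(.452,.25));ys,xs=np.nonzero(r["mask"]);q=sil2(c,(.452,.2503),DIM["tin_cover"])
  print(c,r["score"],p.round(4),e.round(2),xs.min(),xs.max(),ys.min(),ys.max(),"pred",q.min(0).round(),q.max(0).round())
E
```

```text
[0.45185849 0.25182988 0.11437618] 59.018816768657416 0.01896153831826601 [-0.6466539  -0.49561017 -1.81256228]
scene 0.74 [0.452  0.2505] 1.18 229 268 205 243 pred [229. 203.] [268. 244.]
side 0.74 [0.4513 0.2544] 1.13 198 236 177 208 pred [197. 176.] [236. 210.]
wrist 0.91 [0.4498 0.252 ] 1.44 205 351 169 316 pred [201. 170.] [349. 320.]
```

The cover is held level. I'll shift −1.5 mm in y and lower.

Emit:
move_arm --motion '[{"x":0,"y":-0.15,"z":1,"yaw":0},{"x":0,"y":-0.15,"z":2.5,"yaw":0},{"x":0,"y":-0.15,"z":3.5,"yaw":0},{"x":0,"y":-0.15,"z":4.5,"yaw":0},{"x":0,"y":-0.15,"z":5.5,"yaw":0},{"x":0,"y":-0.15,"z":6.4,"yaw":0},{"x":0,"y":-0.15,"z":6.8,"yaw":0},{"x":0,"y":-0.15,"z":6.8,"yaw":0}]'

```text
clock: 45.05
eef_pos: [0.4517, 0.2497, 0.0463]
tool_rot: [-0.001, 1.0, -0.0, -0.0]
ft_force: [-0.7, 0.8, -2.3]
grip_width: 0.0188
grasp_force: 59.0
```

Emit:
move_arm --motion '[{"x":0,"y":0,"z":0.3,"yaw":0},{"x":0,"y":0,"z":0.6,"yaw":0},{"x":0,"y":0,"z":0.8,"yaw":0},{"x":0,"y":0,"z":0.9,"yaw":0},{"x":0,"y":0,"z":0.9,"yaw":0}]'

```text
clock: 45.68
eef_pos: [0.4519, 0.2497, 0.0378]
tool_rot: [-0.001, 1.0, -0.0, 0.0]
ft_force: [-0.9, -2.4, -0.4]
grip_width: 0.0189
grasp_force: 59.4
```

It has reached the floor height. Releasing.

Emit:
move_arm --motion '[{"x":0,"y":0,"z":0.05,"yaw":0},{"x":0,"y":0,"z":0.05,"yaw":0}]' --gripper -0.5

```text
clock: 45.92
eef_pos: [0.452, 0.2496, 0.0374]
tool_rot: [-0.001, 1.0, -0.0, 0.0]
ft_force: [-1.8, -2.2, 4.3]
grip_width: 0.0214
grasp_force: 7.0
```

Emit:
move_arm --motion '[{"x":0,"y":0,"z":0,"yaw":0},{"x":0,"y":0,"z":0,"yaw":0},{"x":0,"y":0,"z":0,"yaw":0},{"x":0,"y":0,"z":0,"yaw":0}]' --gripper -0.1

```text
clock: 46.42
eef_pos: [0.4518, 0.2499, 0.0369]
tool_rot: [-0.001, 1.0, 0.0, -0.0]
ft_force: [0.3, -0.2, 0.3]
grip_width: 0.0388
grasp_force: 0.0
```

Emit:
move_arm --motion '[{"x":0,"y":0,"z":-1,"yaw":0},{"x":0,"y":0,"z":-3,"yaw":0},{"x":0,"y":0,"z":-6,"yaw":0},{"x":0,"y":0,"z":-10,"yaw":0},{"x":0,"y":0,"z":-14,"yaw":0},{"x":-4,"y":0,"z":-16,"yaw":0},{"x":-9,"y":0,"z":-16,"yaw":0},{"x":-14,"y":0,"z":-16,"yaw":0},{"x":-14,"y":0,"z":-16,"yaw":0},{"x":-14,"y":0,"z":-16,"yaw":0}]'

```text
clock: 47.68
eef_pos: [0.5913, 0.2499, 0.1968]
tool_rot: [-0.001, 1.0, -0.0, -0.001]
ft_force: [-1.0, 0.5, -0.1]
grip_width: 0.0381
grasp_force: 0.0
```

```bash
python3 - <<'E'
import h5
from h5 import *
o=bot.get_obs();print(o["eef_pos"],o["clock"])
for c in("scene","side","wrist"):
 cv2.imwrite(f"pics/{c}_f.png",bot.camera(c))
 for n in("tin_cover","tin_base"):
  for r in bot.cut_out(c,n)[:1]:
   ys,xs=np.nonzero(r["mask"]);p,e=fit([(c,r["mask"])],DIM[n],(.452,.25));print(c,n,round(r["score"],2),p.round(4),e.round(2),xs.min(),xs.max(),ys.min(),ys.max())
 # cover pose fit incl height, with knob
 for r in bot.cut_out(c,"tin_cover")[:1]:
  D=np.array([[np.cos(a),np.sin(a)] for a in np.arange(8)*np.pi/4]);ys,xs=np.nonzero(r["mask"]);g=(np.c_[xs,ys]@D.T).max(0);t=np.linspace(0,2*np.pi,60)
  def S(p):return proj(c,np.vstack([np.c_[p[0]+R*np.cos(t),p[1]+R*np.sin(t),np.full(60,z+p[2])] for R,z in((.043,.008),(.043,.048),(.011,.07))]))
  s=least_squares(lambda p:(S(p)@D.T).max(0)-g,(.452,.25,.005),loss="soft_l1");print("  with height",s.x.round(4),s.fun.round(1))
E
```

```text
[0.59131346 0.24985167 0.19683283] 47.675
scene tin_cover 0.56 [0.4526 0.2482] 0.8 232 270 228 266
scene tin_base 0.68 [0.4515 0.2486] 2.5 228 274 243 271
  with height [0.4454 0.2426 0.0101] [-0.3 -0.3  0.3  0.2 -0.5  0.4 -0.4  0.5]
side tin_cover 0.73 [0.4502 0.254 ] 1.19 200 237 202 238
side tin_base 0.7 [0.4503 0.2501] 2.06 197 241 222 241
  with height [0.4525 0.2423 0.005 ] [ 0.3 -0.4 -0.  -0.   0.2  0.3 -1.7  0.6]
wrist tin_cover 0.84 [0.454  0.2498] 1.06 234 323 0 100
wrist tin_base 0.67 [0.4522 0.2499] 3.31 228 328 8 110
  with height [ 0.4526  0.2497 -0.0011] [-0.7 -0.1  0.8 -0.3  0.1 -0.5  0.4  0.3]
```

```bash
python3 -c "
from workcell import bot
print(bot.job_done())"
```

```text
the job is handed in; nothing more can be done
None
```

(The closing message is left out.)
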